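# Square up a plate pile in the match-drilling jig

### The arm

A 7-joint arm with a two-finger parallel gripper is mounted at the origin on the work surface. World frame = base frame: x ahead of the robot, y to its left, z up, the work surface at z = 0. Lengths are in mm, angles in rad, forces in N, time in s.
With the tool pointing down it reaches from about 400 to 875 mm from the base axis. Payload 4.4 kg.
Tool frame: the origin (TCP) lies at the very end of the fingers, on their centre line; the grasp point (between the pads) lies 19 mm behind it (ctrl.grip_depth is the distance from the TCP to the grasp point, in mm); z points along the fingers, x is the direction in which the jaws open and shut, and the axes are right-handed (so a half turn about z gives the same grasp; the last joint's range is limited). The gripper opens to 85 mm and grips with 20 to 120 N. Pads are 22 mm wide; open, the fingers measure 114 mm over their backs; the gripper's body (76 mm by 85 mm) begins 54 mm behind the grasp point. The pads swing forward as they close: fully open they stand 13 mm farther back than shut.
Start: joints at [1.077, 0.628, 0.038, 1.517, -0.027, 0.996, -0.02], TCP at [269.694, -591.425, 231.313] pointing down, gripper open.
Joint ranges: [-3.06, 3.06], [-0.37, 2.12], [-1.25, 1.32], [0.18, 2.47], [-1.1, 4.24], [0.23, 1.98], [-2.94, 2.94]. Speed limits (rad/s): [2.57, 2.57, 3.14, 3.14, 3.14, 3.14, 3.14].

### API

Orientations are given as [roll, pitch, yaw] about the fixed x, y, z axes, in that order (R = Rz(yaw) Ry(pitch) Rx(roll)).
In Python, from cell import ctrl gives the robot as it stands.
- The arm moves only by the shell command python3 -m creep 'ROWS'. ROWS is JSON, a list of rows, each an object with "hand": the opening, from 0 (shut) to 1 (fully open); "travel": the shift along the tool's x, y, z in cm, a list of three; "angular": the turn, a rotation vector about the tool's x, y, z in degrees, a list of three. In form: [{"hand": hand, "travel": [tx, ty, tz], "angular": [rx, ry, rz]}, ...]. A call has 1 to 20 rows; each row is the pose to reach, as a shift and turn from the pose measured when the call began, along the tool's axes at that moment; what a row does not reach only later rows make up. A row lasts 1/10 s, in which the tool goes at most 50 mm and 8.59 degrees, less where a joint would pass 70% of its speed; a pose out of reach is approached as far as the arm can. A call with a gripper value outside its range is refused whole. The fingers move at their own pace and stop on an object; the grip force is fixed at half the most. Time passes only in rows, so rows that repeat a pose let the fingers close. It gives the time, the measured TCP pose, the force and the opening at its end, in the units of the state.
- ctrl.read_state(): the state, without advancing time (a new reading comes with each control period).
- ctrl.get_image(name): name is "scene" or "side" or "wrist"; returns a dict with "frame" (420x560x3 uint8, red, green, blue), "fx", "fy", "cx", "cy" (pixels), "D" ([k1, k2, p1, p2, k3] as OpenCV has them; the pictures are not rectified), "origin" and "orientation" of the camera in the world. Camera axes: x right, y down, z forward; pixel columns grow to the right and rows downward; lengths in mm; the calibration is good to about 2 mm. A picture is of the moment at which its call begins. There is no depth.
- ctrl.finish_job(): hands the job in, once; it reports no verdict.
Trained networks look in the newest picture that a camera, given by its name, has taken for a name from the list of things; names that differ only in an ending like _2 or _b are one class to them, and where a whole thing is asked for, a point or a joint stands for the part that bears it (a point fixed in the world has none). Each returns a list of dicts, best first, with "confidence" (0 to 1); they miss things now and then, are a little off and sometimes report something else, mostly with a low value. They report only what shows in the picture. A call takes as long as a camera call.
- ctrl.regions_of(camera, thing): "region" (420x560 bool, what is visible of it).
- ctrl.spot_point(camera, thing): "at" ([x, y, z] in mm, in world coordinates, good to about 4 mm: a listed point, or the origin of a listed thing).
The state is a dict: "clock": time; "qpos": joint angles; "qd": joint speeds; "tau": joint torques, N m; "eef_pos": TCP position; "tool_rot": TCP orientation; "force": force on the tool from outside, world axes, zero at the start; "torque": the same for the moment, N m; "width": finger opening in mm.
Only numpy, scipy, OpenCV 4.12 (cv2) and the standard library are available. Lean on these libraries where they do the work, as an engineer would, in place of code of your own. Each camera call takes 0.05 s, during which the arm holds its last target. There are 200 camera calls.

### The job

Get the gearbox plates ready for match drilling: lay the second aluminium blank on the one already lying in the jig, then the yellow drill template on top, setting each down without dropping it. Then square the whole pile into the jig's corner, pressing it firmly but not hard first against the blue fence and then against the red end stop, so that all three plates end flush with both stops. Leave everything else on the table alone.

Things in the scene. Friction and masses are not known exactly. Their poses are not given: they have to be found in the camera images.
- jig: Fixed drilling jig: plywood base 180 (x) x 200 (y) x 12 mm; origin: centre of its underside. On it, 30 mm tall, stand the blue fence (inner face at x = +70 mm, along y) and the red end stop (inner face at y = +75 mm, along x); the other two sides are open. A plate flush with both has its centre at x = +40, y = +27.5 mm, its 95 mm side along the fence.
- fence: Blue fence fixed on the jig's base, 15 (x) x 180 (y) x 30 mm tall; origin: centre of its underside, axes as the jig's; inner face at its x = -7.5 mm.
- endstop: Red end stop fixed on the jig's base, 100 (x) x 15 (y) x 30 mm tall; origin: centre of its underside, axes as the jig's; inner face at its y = -7.5 mm.
- blank_a: First bare aluminium blank, lying loose and askew on the jig's plywood base, clear of both stops. 60 x 95 x 8 mm plate; origin at the centre of its underside, x along the 60 mm side, y along the 95 mm side, z up.
- blank_b: Second bare aluminium blank, flat on the table left of the jig. 60 x 95 x 8 mm plate; origin at the centre of its underside, x along the 60 mm side, y along the 95 mm side, z up.
- template: Yellow drill template with brass bushings on top, flat on the table left of the jig. 60 x 95 x 8 mm plate; origin at the centre of its underside, x along the 60 mm side, y along the 95 mm side, z up.
- offcut: Bystander: small plywood offcut, 50 x 70 x 12 mm, origin centre of underside.
- nut_cup: Bystander: clear plastic cup with coloured wire nuts, 70 mm wide at the rim, 45 mm tall, origin centre of underside.
- wheel: Bystander: black rubber wheel lying flat, 84 mm across, 26 mm tall, origin centre of underside.
- pliers: Bystander: red-handled pliers lying flat, about 150 mm long, 14 mm tall, origin near the pivot, on the table; handles to its -x.
- screwdriver: Bystander: blue-handled screwdriver lying along its x axis, handle to -x, about 200 mm long.
- wood_block: Bystander: brown wooden block 90 x 140 x 30 mm, origin centre of underside.

How it is judged (in metres and radians):
On the way, in this order (a step that is already met when the one before it is completed fails the run):
1. The second blank lies flat on the first blank, centres within 15 mm of each other, and the fingers no longer touch it (z of blank_b in the frame of blank_a between 0.006 and 0.01 m and horizontal distance between blank_b and blank_a below 0.015 m and angle between blank_b's own z axis and vertical below 0.06 rad and contact force between the fingers and blank_b below 0.1 N), for 0.2 s.
2. The yellow template lies flat on the second blank, centres within 15 mm of each other, and the fingers no longer touch it (z of template in the frame of blank_b between 0.006 and 0.01 m and horizontal distance between template and blank_b below 0.015 m and angle between template's own z axis and vertical below 0.06 rad and contact force between the fingers and template below 0.1 N), for 0.2 s.
3. The pile of three is pressed on the blue fence, not yet on the red stop: some plate bears on the fence with over 2 N for 0.1 s (a steady push of 15 to 20 N on the pile does it) (contact force between any of blank_a, blank_b, template and fence above 2 N), for 0.1 s.
4. Then the pile is pressed on the red end stop: some plate bears on it with over 2 N for 0.1 s (again a steady push of 15 to 20 N) (contact force between any of blank_a, blank_b, template and endstop above 2 N), for 0.1 s.
At the end, for the whole second after the job is handed in: At rest in the jig: first blank on the plywood, second blank on it, yellow template on top, all flat; every plate flush with both stops (within 2 mm of touching the blue fence and the red end stop, long side within 0.03 rad of the fence), heights within 2 mm (x of blank_a in the frame of jig between 0.038 and 0.042 m and y of blank_a in the frame of jig between 0.0255 and 0.0295 m and z of blank_a in the frame of jig between 0.01 and 0.014 m and angle between the y axis of each of blank_a, blank_b, template and the y axis of jig, either way round below 0.03 rad and angle between each of blank_a, blank_b, template's own z axis and vertical below 0.05 rad and linear speed of each of blank_a, blank_b, template below 0.01 m/s and x of blank_b in the frame of jig between 0.038 and 0.042 m and y of blank_b in the frame of jig between 0.0255 and 0.0295 m and z of blank_b in the frame of jig between 0.018 and 0.022 m and x of template in the frame of jig between 0.038 and 0.042 m and y of template in the frame of jig between 0.0255 and 0.0295 m and z of template in the frame of jig between 0.026 and 0.03 m).
It fails at once if A plate bears on a stop of the jig with more than 40 N (rammed) (contact force between any of blank_a, blank_b, template and fence above 40 N or contact force between any of blank_a, blank_b, template and endstop above 40 N).
It fails at once if A plate is dropped: it moves faster than 0.6 m/s (a free fall of about 18 mm) while the fingers do not touch it ((linear speed of blank_a above 0.6 m/s and contact force between the fingers and blank_a below 0.05 N) or (linear speed of blank_b above 0.6 m/s and contact force between the fingers and blank_b below 0.05 N) or (linear speed of template above 0.6 m/s and contact force between the fingers and template below 0.05 N)).
It fails at once if A bystander (offcut, cup, wheel, pliers, screwdriver, wooden block) is moved by more than 20 mm (distance of any of offcut, nut_cup, wheel, pliers, screwdriver, wood_block from where it was at the start of the episode above 0.02 m).
It also fails if it takes over 72 s, if anything falls off the work surface, if the arm or the gripper's body presses on something with over 40 N, if the wrist force passes 120 N, or if a joint passes its speed limit or range.

## Working session

There is one attempt and no reset: what is moved stays moved. The work goes in short steps, Python scripts to look and compute and a shell command to move; the robot and the scene stay as the last step left them, time stands still between calls to the robot, and variables do not carry over. Pictures are saved under pics/ and viewed, about 8 in all and at most 12, crops included, and the job is handed in when it is done.

```bash
mkdir -p pics; ls; cat > h.py <<'E'
import numpy as np, cv2
from cell import ctrl
from scipy.spatial.transform import Rotation as R
def rot(o):
    o=np.array(o,float)
    return o if o.shape==(3,3) else (R.from_euler('xyz',o).as_matrix() if o.size==3 else R.from_quat(o).as_matrix())
def ray(im,uv,z):
    "pixels -> world points at height z (mm)"
    K=np.array([[im['fx'],0,im['cx']],[0,im['fy'],im['cy']],[0,0,1]])
    p=cv2.undistortPoints(np.array(uv,float).reshape(-1,1,2),K,np.array(im['D'],float)).reshape(-1,2)
    d=np.c_[p,np.ones(len(p))]@rot(im['orientation']).T; o=np.array(im['origin'],float)
    return o+d*((z-o[2])/d[:,2])[:,None]
def proj(im,P):
    M=rot(im['orientation']); K=np.array([[im['fx'],0,im['cx']],[0,im['fy'],im['cy']],[0,0,1]])
    return cv2.projectPoints(np.array(P,float).reshape(-1,1,3),cv2.Rodrigues(M.T)[0],-M.T@np.array(im['origin'],float),K,np.array(im['D'],float))[0].reshape(-1,2)
def save(im,n,f=1): cv2.imwrite('pics/'+n,cv2.resize(im['frame'][:,:,::-1],None,fx=f,fy=f))
def quad(im,reg,z):
    "min-area rect of region at height z: centre, sides, yaw of long side (deg)"
    v,u=np.nonzero(reg); c=cv2.convexHull(np.c_[u,v].astype(np.int32)).reshape(-1,2)
    w=ray(im,c,z)[:,:2].astype(np.float32)
    (cx,cy),(a,b),t=cv2.minAreaRect(w)
    if a>b: t=t; L,S=a,b
    else: t=t+90; L,S=b,a
    return np.round([cx,cy,L,S,(t+90)%180-90],1)
def local(p):
    "world target TCP point -> tool-axis shift in cm"
    s=ctrl.read_state(); return rot(s['tool_rot']).T@(np.array(p,float)-np.array(s['eef_pos']))/10
E
python3 - <<'E'
from h import *
s=ctrl.read_state(); print({k:np.round(v,3) for k,v in s.items()})
for c in ['scene','side','wrist']:
    im=ctrl.get_image(c); save(im,c+'0.png'); print(c,im['origin'],im['orientation'],im['fx'])
    for t in ['jig','fence','endstop','blank_a','template']:
        print(t,[(np.round(d['at'],0).tolist(),round(d['confidence'],2)) for d in ctrl.spot_point(c,t)][:4])
a,b=[cv2.imread(f'pics/{c}0.png') for c in ['scene','side']]
cv2.imwrite('pics/both.png',np.vstack([a,b]))
E
```

```text
pics
{'clock': np.float64(0.0), 'qpos': array([ 1.077,  0.629,  0.038,  1.518, -0.027,  0.996, -0.02 ]), 'qd': array([-0.   , -0.   ,  0.   ,  0.001,  0.001,  0.001, -0.   ]), 'tau': array([ 0.0000e+00, -5.6340e+01,  1.2260e+00, -1.9344e+01,  1.1000e-02,
        1.1000e-02,  0.0000e+00]), 'eef_pos': array([ 269.444, -590.867,  230.39 ]), 'tool_rot': array([ 3.142e+00,  2.000e-03, -1.143e+00]), 'force': array([ 0.39 ,  0.086, -0.176]), 'torque': array([ 0.032, -0.022,  0.062]), 'width': np.float64(85.392)}
scene [1415.78465389  544.83781743 1010.10176209] [-2.34463799 -0.00466868  2.16744134] 465.8691218372684
jig [([496.0, -132.0, -3.0], 0.73)]
fence [([570.0, -152.0, 9.0], 0.57)]
endstop [([536.0, -55.0, 14.0], 0.84)]
blank_a [([492.0, -132.0, 14.0], 0.79), ([635.0, 220.0, -2.0], 0.65), ([536.0, -59.0, 16.0], 0.43)]
template [([459.0, 215.0, 1.0], 0.69)]
side [130.06178738 575.06652151 908.4755878 ] [-2.43036238 -0.01808025 -2.42187857] 418.41970701469035
jig [([502.0, -132.0, -2.0], 0.69)]
fence [([571.0, -153.0, 10.0], 0.69)]
endstop [([537.0, -52.0, 10.0], 0.74), ([499.0, 432.0, -2.0], 0.59)]
blank_a [([492.0, -132.0, 15.0], 0.91), ([635.0, 223.0, 0.0], 0.63)]
template [([460.0, 217.0, 0.0], 0.96)]
wrist [ 338.91570037 -559.60218415  373.35446408] [ 2.84069982e+00 -1.14340899e-03 -1.14378761e+00] 343.9649669061533
jig []
fence []
endstop []
blank_a []
template []
```

View pics/scene0.png

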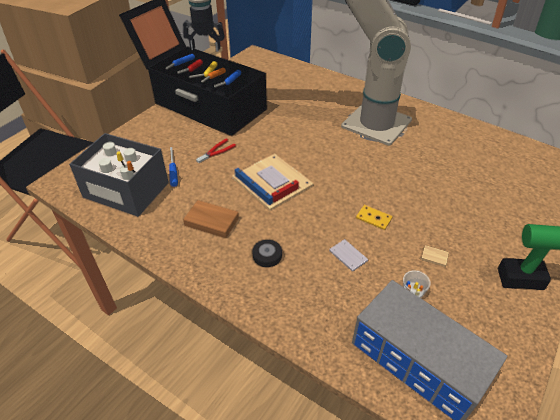

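View pics/side0.png

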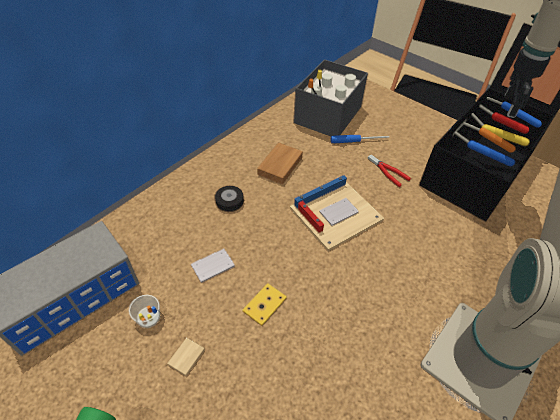

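```bash
python3 - <<'E'
from h import *
for c in ['scene','side']:
    im=ctrl.get_image(c)
    for t,z in [('blank_a',20),('blank_b',8),('template',8),('fence',42),('endstop',42)]:
        for r in ctrl.regions_of(c,t)[:3]:
            print(c,t,round(r['confidence'],2),r['region'].sum(),quad(im,r['region'],z))
E
```

```text
scene blank_a 0.92 363 [ 500.  -129.7   95.4   61.3   72.3]
scene blank_a 0.89 651 [641.4 229.7  98.3  68.2  73.5]
scene blank_b 0.92 363 [ 488.9 -137.9   96.5   62.1   72.3]
scene blank_b 0.89 651 [632.  225.9  99.5  69.   73.5]
scene template 0.91 498 [461.3 217.7  98.1  67.9 -86.9]
scene fence 0.71 436 [ 585.7 -140.7  202.1   36.5   73.4]
scene endstop 0.81 243 [552.1 -46.  105.1  36.1 -18.9]
side blank_a 0.97 787 [622.9 230.6  93.2  63.9  73.4]
side blank_a 0.74 592 [ 492.1 -129.1   98.3   64.4   72.9]
side blank_a 0.38 782 [494.4 431.2  71.8  54.2 -78.4]
side blank_b 0.97 787 [629.5 225.9  94.4  64.7  73.4]
side blank_b 0.74 592 [ 496.9 -138.6   99.6   65.2   72.9]
side blank_b 0.38 782 [499.3 429.3  72.7  55.  -78.4]
side template 0.93 911 [457.7 218.6  95.3  62.3 -87.8]
side fence 0.93 530 [ 566.2 -140.1  193.5   35.5   74.1]
side endstop 0.64 319 [530.1 -45.3 113.7  29.9 -15.9]
side endstop 0.22 490 [ 565.  -141.9  184.4   37.2   75.5]
```

```bash
python3 - <<'E'
from h import *
print(local([500,-115,200]),local([630,226,200]))
E
```

```text
[-33.79748327 -40.71968482   3.13147394] [-59.43297952 -66.69335092   3.13251681]
```

```bash
python3 -m creep '[{"hand":1,"travel":[-33.8,-40.7,3.1],"angular":[0,0,-49]},{"hand":1,"travel":[-33.8,-40.7,3.1],"angular":[0,0,-49]},{"hand":1,"travel":[-33.8,-40.7,3.1],"angular":[0,0,-49]},{"hand":1,"travel":[-33.8,-40.7,3.1],"angular":[0,0,-49]},{"hand":1,"travel":[-33.8,-40.7,3.1],"angular":[0,0,-49]},{"hand":1,"travel":[-33.8,-40.7,3.1],"angular":[0,0,-49]},{"hand":1,"travel":[-33.8,-40.7,3.1],"angular":[0,0,-49]},{"hand":1,"travel":[-33.8,-40.7,3.1],"angular":[0,0,-49]},{"hand":1,"travel":[-33.8,-40.7,3.1],"angular":[0,0,-49]},{"hand":1,"travel":[-33.8,-40.7,3.1],"angular":[0,0,-49]},{"hand":1,"travel":[-33.8,-40.7,3.1],"angular":[0,0,-49]},{"hand":1,"travel":[-33.8,-40.7,3.1],"angular":[0,0,-49]},{"hand":1,"travel":[-33.8,-40.7,3.1],"angular":[0,0,-49]},{"hand":1,"travel":[-33.8,-40.7,3.1],"angular":[0,0,-49]},{"hand":1,"travel":[-33.8,-40.7,3.1],"angular":[0,0,-49]}]'
python3 - <<'E'
from h import *
im=ctrl.get_image('wrist'); save(im,'w1.png',1.3)
for t,z in [('jig',12),('blank_a',20),('fence',42),('endstop',42)]:
    for r in ctrl.regions_of('wrist',t)[:2]:
        print(t,round(r['confidence'],2),r['region'].sum(),quad(im,r['region'],z))
for t in ['jig','fence','endstop','blank_a']: print(t,[(np.round(d['at'],1).tolist(),round(d['confidence'],2)) for d in ctrl.spot_point('wrist',t)][:4])
print(local([630,226,120]))
E
```

```text
clock: 3.0
eef_pos: [499.2, -116.7, 200.4]
tool_rot: [3.141, 0.0, -0.291]
force: [0.6, -0.6, -1.3]
width: 85.3
jig 0.86 29799 [ 500.9 -135.5  207.5  184.8   74.1]
fence 0.93 4299 [ 571.1 -151.5  179.3   22.8   74.6]
fence 0.67 2089 [536.4 -56.3  98.6  15.2 -15.4]
endstop 0.94 2147 [536.6 -56.3  98.9  15.7 -16.2]
jig []
fence [([568.7, -152.8, 13.8], 0.78)]
endstop [([537.6, -52.6, 12.9], 0.9), ([568.8, -151.6, 16.7], 0.44)]
blank_a [([493.6, -133.2, 9.6], 0.94)]
[  2.79793215 -36.40781687   8.03366747]
```

View pics/w1.png

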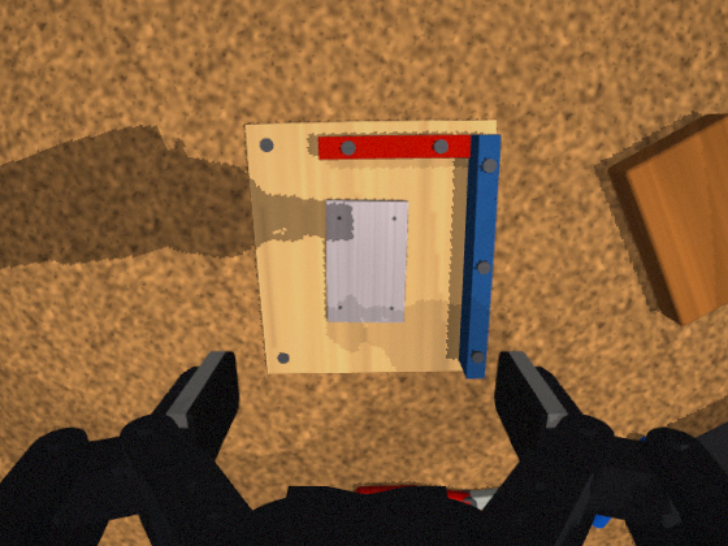

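```bash
python3 - <<'E'
from h import *
im=ctrl.get_image('wrist')
A=np.array
def ang(p,q): return np.degrees(np.arctan2(*(q-p)[1::-1]))
b=ray(im,A([[327,200],[407,201],[405,322],[327,321]])/1.3,20); print(b.round(1),b.mean(0),ang(b[3],b[0]),ang(b[2],b[1]),ang(b[0],b[1]))
f=ray(im,A([[472,137],[464,377]])/1.3,42); e=ray(im,A([[319,158],[470,159]])/1.3,42); print(f,ang(f[1],f[0]),e,ang(e[0],e[1]))
j=ray(im,A([[246,125],[268,373]])/1.3,12); print(j,ang(j[1],j[0]))
th=np.radians(ang(f[1],f[0]))-np.pi/2; X=A([np.cos(th),np.sin(th)]);Y=A([-X[1],X[0]])
F=f.mean(0)[:2];E=e.mean(0)[:2]
o=X*(F@X-70)+Y*(E@Y-75); print('jig',o,np.degrees(th),'A in jig',(b.mean(0)[:2]-o)@X,(b.mean(0)[:2]-o)@Y)
E
```

```text
[[ 481.7  -77.7   20. ]
 [ 536.8  -94.8   20. ]
 [ 510.7 -185.8   20. ]
 [ 452.5 -167.6   20. ]] [ 495.4132215  -131.47509507   20.        ] 71.97592198026967 74.03411487857936 -17.261189454430916
[[ 587.33237493  -62.83640673   42.        ]
 [ 543.02785816 -233.25908412   42.        ]] 75.42747782619188 [[487.86455464 -47.53998231  42.        ]
 [582.86002283 -76.16315706  42.        ]] -16.76812933930281
[[ 441.81074759  -10.92691399   12.        ]
 [ 388.34789296 -201.75195962   12.        ]] 74.34888837669362
jig [ 497.66372823 -129.54408635] -14.572522173808123 A in jig -1.6922558955499478 -2.435127351011951
```

```bash
python3 -m creep '[{"hand":1,"travel":[2.8,-36.4,8],"angular":[0,0,0]},{"hand":1,"travel":[2.8,-36.4,8],"angular":[0,0,0]},{"hand":1,"travel":[2.8,-36.4,8],"angular":[0,0,0]},{"hand":1,"travel":[2.8,-36.4,8],"angular":[0,0,0]},{"hand":1,"travel":[2.8,-36.4,8],"angular":[0,0,0]},{"hand":1,"travel":[2.8,-36.4,8],"angular":[0,0,0]},{"hand":1,"travel":[2.8,-36.4,8],"angular":[0,0,0]},{"hand":1,"travel":[2.8,-36.4,8],"angular":[0,0,0]},{"hand":1,"travel":[2.8,-36.4,8],"angular":[0,0,0]},{"hand":1,"travel":[2.8,-36.4,8],"angular":[0,0,0]},{"hand":1,"travel":[2.8,-36.4,8],"angular":[0,0,0]}]'
python3 - <<'E'
from h import *
im=ctrl.get_image('wrist'); save(im,'w2.png',1.3)
for t,z in [('blank_b',8),('template',8)]:
    for r in ctrl.regions_of('wrist',t)[:2]:
        print(t,round(r['confidence'],2),r['region'].sum(),quad(im,r['region'],z))
for t in ['blank_b','template']: print(t,[(np.round(d['at'],1).tolist(),round(d['confidence'],2)) for d in ctrl.spot_point('wrist',t)][:4])
print(local([630,226,0]))
E
```

```text
clock: 4.6
eef_pos: [630.0, 223.8, 120.4]
tool_rot: [3.14, -0.0, -0.29]
force: [0.9, 0.7, -0.0]
width: 85.2
template 0.69 6965 [462.3 217.6  96.3  64.8 -88. ]
blank_b [([633.8, 224.0, 1.1], 0.58)]
template [([459.6, 219.2, 2.2], 0.7)]
[-0.06155833 -0.10198969 12.07922428]
```

View pics/w2.png

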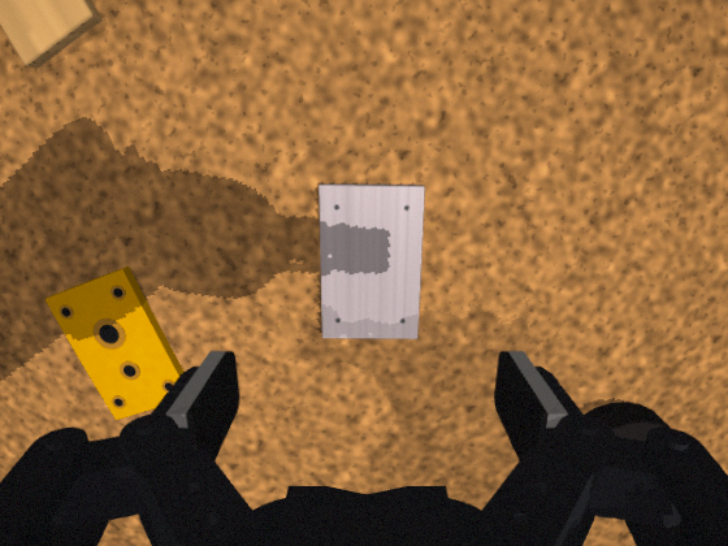

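```bash
python3 - <<'E'
from h import *
im=ctrl.get_image('wrist')
A=np.array
def ang(p,q): return np.degrees(np.arctan2(*(q-p)[1::-1]))
b=ray(im,A([[319,185],[424,186],[417,339],[322,338]])/1.3,8); print(b.round(1),b.mean(0),ang(b[3],b[0]),ang(b[2],b[1]),ang(b[0],b[1]))
p=local(b.mean(0)*[1,1,0]); print(p)
ctrl.get_image('side'); print([(np.round(d['at']),d['confidence']) for d in ctrl.spot_point('side','wheel')[:1]+ctrl.spot_point('side','nut_cup')[:1]+ctrl.spot_point('side','wood_block')[:1]+ctrl.spot_point('side','offcut')[:1]])
# where do open fingertips appear vs the TCP model
s=ctrl.read_state(); M=rot(s['tool_rot']); t=A(s['eef_pos'])
for dz in (0,-13): print(dz,[ (proj(im,t+M@A([x,0,dz]))*1.3).round(0) for x in (-43,43)])
E
```

```text
[[618.9 279.1   8. ]
 [675.6 261.6   8. ]
 [647.7 170.9   8. ]
 [590.8 188.6   8. ]] [633.2743238  225.03115885   8.        ] 72.73182988201148 72.89294741775696 -17.14836487367039
[ 0.29316982 -0.07609033 12.07488605]
[(array([762.,  36.,   4.]), 0.65), (array([643., 426.,   2.]), 0.77), (array([ 750., -179.,   -0.]), 0.65), (array([500., 431.,  -0.]), 0.97)]
0 [array([[244., 355.]]), array([[484., 355.]])]
-13 [array([[233., 374.]]), array([[494., 373.]])]
```

```bash
python3 -m creep '[{"hand":0.85,"travel":[0.3,-0.1,9],"angular":[0,0,0]},{"hand":0.85,"travel":[0.3,-0.1,9],"angular":[0,0,0]},{"hand":0.85,"travel":[0.3,-0.1,11.5],"angular":[0,0,0]},{"hand":0.85,"travel":[0.3,-0.1,11.5],"angular":[0,0,0]},{"hand":0.85,"travel":[0.3,-0.1,11.5],"angular":[0,0,0]}]'
python3 - <<'E'
from h import *
im=ctrl.get_image('wrist'); save(im,'w3.png',1.3); print(local([633.3,225,0]), ctrl.read_state()['width'])
E
```

```text
clock: 5.65
eef_pos: [633.3, 226.3, 5.6]
tool_rot: [-3.141, 0.0, -0.288]
force: [0.3, 0.8, 0.9]
width: 72.6
[-0.04637753  0.18568422  0.67990171] 72.79226827185919
```

View pics/w3.png

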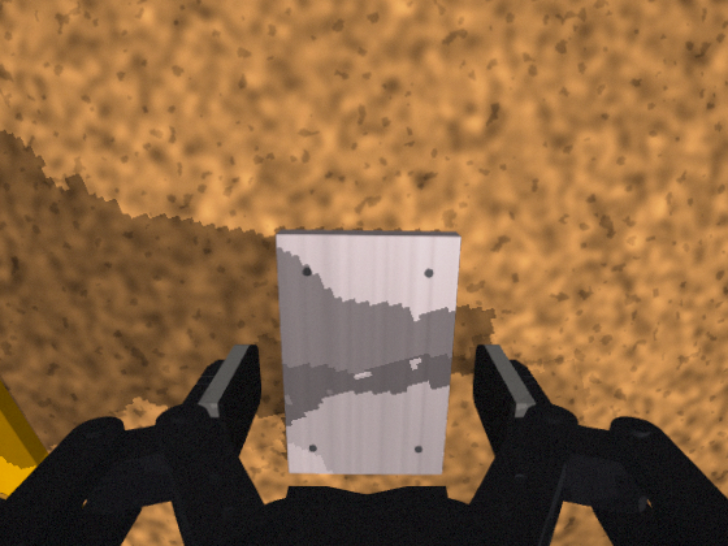

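```bash
python3 -m creep '[{"hand":0.85,"travel":[0,0.15,0.3],"angular":[0,0,0]},{"hand":0.85,"travel":[0,0.15,0.6],"angular":[0,0,0]},{"hand":0.85,"travel":[0,0.15,0.6],"angular":[0,0,0]}]';  python3 -m creep '[{"hand":0.85,"travel":[0,0,0.2],"angular":[0,0,0]},{"hand":0.85,"travel":[0,0,0.2],"angular":[0,0,0]}]';  python3 -m creep '[{"hand":0.85,"travel":[0,0,0.2],"angular":[0,0,0]},{"hand":0.85,"travel":[0,0,0.2],"angular":[0,0,0]}]'
```

```text
clock: 6.0
eef_pos: [634.2, 225.2, 1.5]
tool_rot: [-3.139, -0.003, -0.288]
force: [0.1, 0.2, -0.0]
width: 72.6
clock: 6.2
eef_pos: [634.2, 225.2, -0.4]
tool_rot: [-3.139, -0.003, -0.288]
force: [-0.7, -0.3, 1.1]
width: 72.8
clock: 6.4
eef_pos: [634.0, 225.1, -2.7]
tool_rot: [-3.14, -0.002, -0.288]
force: [-1.1, -1.0, -0.1]
width: 72.5
```

```bash
python3 -m creep '[{"hand":0.6,"travel":[0,0,0],"angular":[0,0,0]},{"hand":0.6,"travel":[0,0,0],"angular":[0,0,0]},{"hand":0.5,"travel":[0,0,0],"angular":[0,0,0]},{"hand":0.5,"travel":[0,0,0],"angular":[0,0,0]},{"hand":0.5,"travel":[0,0,0],"angular":[0,0,0]},{"hand":0.5,"travel":[0,0,0],"angular":[0,0,0]}]';  python3 -m creep '[{"hand":0.5,"travel":[0,0,-0.5],"angular":[0,0,0]},{"hand":0.5,"travel":[0,0,-1.5],"angular":[0,0,0]},{"hand":0.5,"travel":[0,0,-3],"angular":[0,0,0]},{"hand":0.5,"travel":[0,0,-3],"angular":[0,0,0]}]'
python3 - <<'E'
from h import *
im=ctrl.get_image('wrist'); save(im,'w4.png',1.3); print(local([495.3,-132,100]))
E
```

```text
clock: 7.0
eef_pos: [634.4, 225.3, -2.2]
tool_rot: [-3.139, -0.003, -0.288]
force: [-0.8, -0.6, 4.4]
width: 57.7
clock: 7.4
eef_pos: [636.1, 226.0, 30.5]
tool_rot: [-3.136, -0.007, -0.288]
force: [1.1, -0.5, -0.8]
width: 57.7
[-3.23416224 38.24499985 -7.22820743]
```

View pics/w4.png

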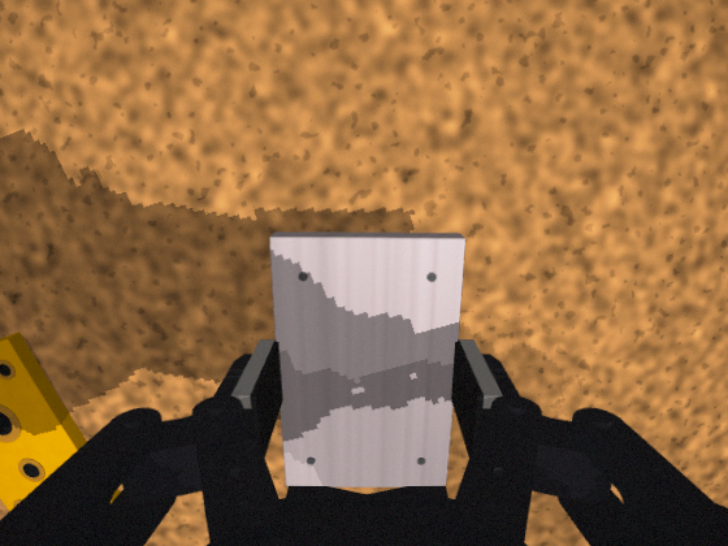

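```bash
python3 -m creep '[{"hand":0.5,"travel":[-3.2,0,-5],"angular":[0,0,0]},{"hand":0.5,"travel":[-3.2,38.2,-6],"angular":[0.3,0.4,0]},{"hand":0.5,"travel":[-3.2,38.2,-6],"angular":[0.3,0.4,0]},{"hand":0.5,"travel":[-3.2,38.2,-6],"angular":[0.3,0.4,0]},{"hand":0.5,"travel":[-3.2,38.2,-6],"angular":[0.3,0.4,0]},{"hand":0.5,"travel":[-3.2,38.2,-6],"angular":[0.3,0.4,0]},{"hand":0.5,"travel":[-3.2,38.2,-6],"angular":[0.3,0.4,0]},{"hand":0.5,"travel":[-3.2,38.2,-6],"angular":[0.3,0.4,0]},{"hand":0.5,"travel":[-3.2,38.2,-6],"angular":[0.3,0.4,0]},{"hand":0.5,"travel":[-3.2,38.2,-6],"angular":[0.3,0.4,0]},{"hand":0.5,"travel":[-3.2,38.2,-6],"angular":[0.3,0.4,0]},{"hand":0.5,"travel":[-3.2,38.2,-6],"angular":[0.3,0.4,0]}]'
python3 - <<'E'
from h import *
print(local([496,-131.7,18]))
im=ctrl.get_image('wrist')
for r in ctrl.spot_point('wrist','blank_a'): print(r['at'],r['confidence'])
E
```

```text
clock: 8.65
eef_pos: [496.4, -130.2, 87.7]
tool_rot: [-3.131, -0.013, -0.287]
force: [-0.0, -0.2, -1.9]
width: 58.0
[-0.08514547  0.22867852  6.97140054]
[496.5, -131.5, 89.6] 0.62
[536.7, -54.1, 14.2] 0.16
```

```bash
python3 -m creep '[{"hand":0.5,"travel":[-0.1,0.2,3.5],"angular":[-0.6,-0.75,0]},{"hand":0.5,"travel":[-0.1,0.2,5.5],"angular":[-0.6,-0.75,0]},{"hand":0.5,"travel":[-0.1,0.2,6.3],"angular":[-0.6,-0.75,0]},{"hand":0.5,"travel":[-0.1,0.2,6.5],"angular":[-0.6,-0.75,0]},{"hand":0.5,"travel":[-0.1,0.2,6.5],"angular":[-0.6,-0.75,0]}]'
python3 -m creep '[{"hand":0.5,"travel":[0,0,0.15],"angular":[0,0,0]},{"hand":0.5,"travel":[0,0,0.25],"angular":[0,0,0]},{"hand":0.5,"travel":[0,0,0.3],"angular":[0,0,0]}]'
```

```text
clock: 9.25
eef_pos: [496.3, -130.6, 22.9]
tool_rot: [-3.141, 0.0, -0.285]
force: [0.0, -0.4, -0.9]
width: 57.6
clock: 9.55
eef_pos: [496.6, -130.7, 20.5]
tool_rot: [-3.141, -0.001, -0.285]
force: [0.0, -0.3, -0.5]
width: 57.4
```

```bash
python3 -m creep '[{"hand":0.5,"travel":[0,0,0.1],"angular":[0,0,0]},{"hand":0.5,"travel":[0,0,0.15],"angular":[0,0,0]}]'; python3 -m creep '[{"hand":0.5,"travel":[0,0,0.1],"angular":[0,0,0]},{"hand":0.5,"travel":[0,0,0.15],"angular":[0,0,0]}]'
```

```text
clock: 9.75
eef_pos: [496.7, -130.9, 19.1]
tool_rot: [-3.141, -0.001, -0.285]
force: [0.4, 0.6, -0.7]
width: 58.0
clock: 9.95
eef_pos: [496.7, -130.9, 17.7]
tool_rot: [-3.141, -0.001, -0.285]
force: [-2.1, 1.1, 6.6]
width: 58.2
```

Contact at the expected height. Release and go up, then to the template.

```bash
python3 -m creep '[{"hand":0.6,"travel":[0,0,0],"angular":[0,0,0]},{"hand":0.85,"travel":[0,0,0],"angular":[0,0,0]},{"hand":0.85,"travel":[0,0,0],"angular":[0,0,0]},{"hand":0.85,"travel":[0,0,0],"angular":[0,0,0]},{"hand":0.85,"travel":[0,0,0],"angular":[0,0,0]},{"hand":0.85,"travel":[0,0,-4],"angular":[0,0,0]},{"hand":0.85,"travel":[0,0,-9],"angular":[0,0,0]},{"hand":0.85,"travel":[0,0,-14],"angular":[0,0,0]},{"hand":0.85,"travel":[0,0,-15],"angular":[0,0,0]}]'
python3 - <<'E'
from h import *
im=ctrl.get_image('wrist'); save(im,'w5.png',1.3)
for r in ctrl.regions_of('wrist','blank_b')[:2]: print(round(r['confidence'],2),r['region'].sum(),quad(im,r['region'],28))
print(local([460,217.5,100]),local([460,217.5,100])/1)
E
```

```text
clock: 10.85
eef_pos: [499.7, -131.4, 172.8]
tool_rot: [-3.141, -0.011, -0.285]
force: [0.8, 0.2, 0.1]
width: 72.9
0.91 7328 [ 496.9 -131.4   94.8   60.5   73.4]
0.53 69 [ 458.4 -151.9   21.9    2.7   71.7]
[-13.49081732 -32.40803293   6.88772462] [-13.49081732 -32.40803293   6.88772462]
```

View pics/w5.png

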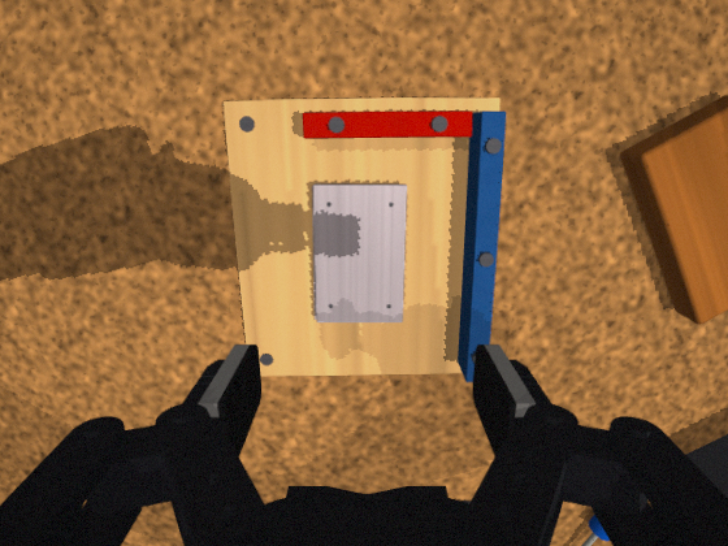

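```bash
python3 -m creep '[{"hand":0.85,"travel":[-13.5,-32.4,8],"angular":[0,-0.6,-18.6]},{"hand":0.85,"travel":[-13.5,-32.4,8],"angular":[0,-0.6,-18.6]},{"hand":0.85,"travel":[-13.5,-32.4,8],"angular":[0,-0.6,-18.6]},{"hand":0.85,"travel":[-13.5,-32.4,8],"angular":[0,-0.6,-18.6]},{"hand":0.85,"travel":[-13.5,-32.4,8],"angular":[0,-0.6,-18.6]},{"hand":0.85,"travel":[-13.5,-32.4,8],"angular":[0,-0.6,-18.6]},{"hand":0.85,"travel":[-13.5,-32.4,8],"angular":[0,-0.6,-18.6]},{"hand":0.85,"travel":[-13.5,-32.4,8],"angular":[0,-0.6,-18.6]},{"hand":0.85,"travel":[-13.5,-32.4,8],"angular":[0,-0.6,-18.6]},{"hand":0.85,"travel":[-13.5,-32.4,8],"angular":[0,-0.6,-18.6]},{"hand":0.85,"travel":[-13.5,-32.4,8],"angular":[0,-0.6,-18.6]}]'
python3 - <<'E'
from h import *
im=ctrl.get_image('wrist'); save(im,'w6.png',1.3)
for r in ctrl.regions_of('wrist','template')[:2]: 
  q=quad(im,r['region'],8); print(round(r['confidence'],2),r['region'].sum(),q, local([q[0],q[1],0]))
E
```

```text
clock: 12.05
eef_pos: [460.1, 214.8, 88.4]
tool_rot: [3.14, 0.006, 0.036]
force: [0.2, -0.4, 0.1]
width: 72.6
0.8 11841 [459.  217.5  96.8  61.1 -86.6] [-0.10049922 -0.22790199  8.88909155]
```

View pics/w6.png

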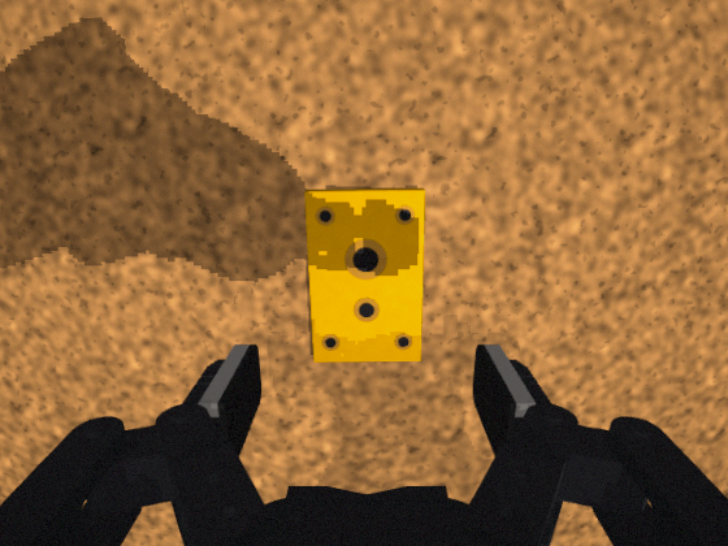

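```bash
python3 -m creep '[{"hand":0.85,"travel":[-0.1,-0.2,4.5],"angular":[0,0.3,-1]},{"hand":0.85,"travel":[-0.1,-0.2,8],"angular":[0,0.3,-1]},{"hand":0.85,"travel":[-0.1,-0.2,9],"angular":[0,0.3,-1]},{"hand":0.85,"travel":[-0.1,-0.2,9.1],"angular":[0,0.3,-1]},{"hand":0.85,"travel":[-0.1,-0.2,9.1],"angular":[0,0.3,-1]}]';  python3 -m creep '[{"hand":0.6,"travel":[0,0,0],"angular":[0,0,0]},{"hand":0.6,"travel":[0,0,0],"angular":[0,0,0]},{"hand":0.5,"travel":[0,0,0],"angular":[0,0,0]},{"hand":0.5,"travel":[0,0,0],"angular":[0,0,0]},{"hand":0.5,"travel":[0,0,0],"angular":[0,0,0]},{"hand":0.5,"travel":[0,0,0],"angular":[0,0,0]}]'
```

```text
clock: 12.65
eef_pos: [459.7, 217.2, -1.2]
tool_rot: [3.141, -0.002, 0.053]
force: [0.4, -0.2, 0.3]
width: 72.8
clock: 13.25
eef_pos: [460.6, 217.5, 1.0]
tool_rot: [-3.141, -0.004, 0.052]
force: [-2.5, -0.7, 8.0]
width: 56.8
```

```bash
python3 -m creep '[{"hand":0.5,"travel":[0,0,-1],"angular":[0,0,0]},{"hand":0.5,"travel":[0,0,-3],"angular":[0,0,0]},{"hand":0.5,"travel":[0,0,-7],"angular":[0,0,0]},{"hand":0.5,"travel":[0,0,-10],"angular":[0,0,0]},{"hand":0.5,"travel":[0,0,-10],"angular":[0,0,0]}]'
python3 - <<'E'
from h import *
print(local([497.2,-131.2,100]),ctrl.read_state()['tool_rot'])
E
```

```text
clock: 13.75
eef_pos: [463.0, 218.8, 105.9]
tool_rot: [-3.137, -0.013, 0.052]
force: [1.2, 0.5, -2.1]
width: 56.8
[ 1.5946923  35.13180983  0.45456389] [-3.13713928 -0.01289214  0.05173026]
```

```bash
python3 -m creep '[{"hand":0.5,"travel":[1.6,35.1,0.5],"angular":[-0.2,-0.7,19.5]},{"hand":0.5,"travel":[1.6,35.1,0.5],"angular":[-0.2,-0.7,19.5]},{"hand":0.5,"travel":[1.6,35.1,0.5],"angular":[-0.2,-0.7,19.5]},{"hand":0.5,"travel":[1.6,35.1,0.5],"angular":[-0.2,-0.7,19.5]},{"hand":0.5,"travel":[1.6,35.1,0.5],"angular":[-0.2,-0.7,19.5]},{"hand":0.5,"travel":[1.6,35.1,0.5],"angular":[-0.2,-0.7,19.5]},{"hand":0.5,"travel":[1.6,35.1,0.5],"angular":[-0.2,-0.7,19.5]},{"hand":0.5,"travel":[1.6,35.1,0.5],"angular":[-0.2,-0.7,19.5]},{"hand":0.5,"travel":[1.6,35.1,0.5],"angular":[-0.2,-0.7,19.5]},{"hand":0.5,"travel":[1.6,35.1,0.5],"angular":[-0.2,-0.7,19.5]},{"hand":0.5,"travel":[1.6,35.1,0.5],"angular":[-0.2,-0.7,19.5]}]'
python3 - <<'E'
from h import *
print(local([497.2,-131.2,30]),ctrl.read_state()['tool_rot'])
E
```

```text
clock: 14.85
eef_pos: [497.2, -128.8, 99.6]
tool_rot: [-3.138, 0.001, -0.285]
force: [-0.5, 0.1, -2.0]
width: 57.0
[0.07297358 0.25781755 6.96031785] [-3.13777845e+00  1.13085498e-03 -2.85318270e-01]
```

```bash
python3 -m creep '[{"hand":0.5,"travel":[0.1,0.2,4],"angular":[-0.2,0,0]},{"hand":0.5,"travel":[0.1,0.2,6],"angular":[-0.2,0,0]},{"hand":0.5,"travel":[0.1,0.2,6.5],"angular":[-0.2,0,0]},{"hand":0.5,"travel":[0.1,0.2,6.5],"angular":[-0.2,0,0]}]'
python3 -m creep '[{"hand":0.5,"travel":[0,0,0.1],"angular":[0,0,0]},{"hand":0.5,"travel":[0,0,0.2],"angular":[0,0,0]},{"hand":0.5,"travel":[0,0,0.2],"angular":[0,0,0]}]'
python3 -m creep '[{"hand":0.5,"travel":[0,0,0.1],"angular":[0,0,0]},{"hand":0.5,"travel":[0,0,0.15],"angular":[0,0,0]}]'
```

```text
clock: 15.25
eef_pos: [497.4, -129.3, 34.2]
tool_rot: [-3.141, 0.003, -0.283]
force: [0.0, -0.4, -1.3]
width: 56.8
clock: 15.55
eef_pos: [498.0, -129.3, 33.0]
tool_rot: [-3.141, 0.001, -0.283]
force: [0.7, -0.1, -2.4]
width: 56.7
clock: 15.75
eef_pos: [498.2, -129.5, 31.8]
tool_rot: [-3.141, 0.0, -0.283]
force: [-0.1, 0.4, -1.5]
width: 56.7
```

```bash
python3 -m creep '[{"hand":0.5,"travel":[0,0,0.1],"angular":[0,0,0]},{"hand":0.5,"travel":[0,0,0.15],"angular":[0,0,0]}]'; python3 -m creep '[{"hand":0.5,"travel":[0,0,0.1],"angular":[0,0,0]},{"hand":0.5,"travel":[0,0,0.1],"angular":[0,0,0]}]'
```

```text
clock: 15.95
eef_pos: [498.2, -129.6, 30.3]
tool_rot: [-3.141, 0.0, -0.283]
force: [-0.2, 0.2, -2.6]
width: 57.0
clock: 16.15
eef_pos: [498.3, -129.6, 29.3]
tool_rot: [-3.141, 0.0, -0.283]
force: [-0.1, -0.2, -0.5]
width: 56.9
```

```bash
python3 -m creep '[{"hand":0.5,"travel":[0,0,0.1],"angular":[0,0,0]},{"hand":0.5,"travel":[0,0,0.1],"angular":[0,0,0]}]'
```

```text
clock: 16.35
eef_pos: [498.3, -129.7, 29.1]
tool_rot: [-3.141, -0.0, -0.283]
force: [-2.9, 0.4, 8.6]
width: 56.4
```

```bash
python3 -m creep '[{"hand":0.6,"travel":[0,0,0],"angular":[0,0,0]},{"hand":0.85,"travel":[0,0,0],"angular":[0,0,0]},{"hand":0.85,"travel":[0,0,0],"angular":[0,0,0]},{"hand":0.85,"travel":[0,0,0],"angular":[0,0,0]},{"hand":0.85,"travel":[0,0,0],"angular":[0,0,0]},{"hand":0.85,"travel":[0,0,-4],"angular":[0,0,0]},{"hand":0.85,"travel":[0,0,-9],"angular":[0,0,0]},{"hand":0.85,"travel":[0,0,-14],"angular":[0,0,0]},{"hand":0.85,"travel":[0,0,-14],"angular":[0,0,0]}]'
python3 - <<'E'
from h import *
im=ctrl.get_image('wrist'); save(im,'w7.png',1.3)
for t,z in [('template',36),('jig',12),('fence',42),('endstop',42)]:
  for r in ctrl.regions_of('wrist',t)[:1]: print(t,round(r['confidence'],2),quad(im,r['region'],z))
print(ctrl.read_state()['qpos'])
E
```

```text
clock: 17.25
eef_pos: [502.6, -130.2, 175.0]
tool_rot: [-3.14, -0.012, -0.283]
force: [2.4, 0.4, -0.4]
width: 72.4
template 0.63 [ 498.  -129.2   94.8   60.6   73.5]
jig 0.74 [ 500.8 -135.6  208.1  185.5   74.5]
fence 0.84 [ 571.5 -151.4  178.9   22.2   74.2]
endstop 0.87 [536.3 -56.5  99.2  15.4 -15.4]
[ 0.42668013  0.54181788 -0.33021738  1.95220132  0.2645344   0.69192242
 -0.34827094]
```

View pics/w7.png

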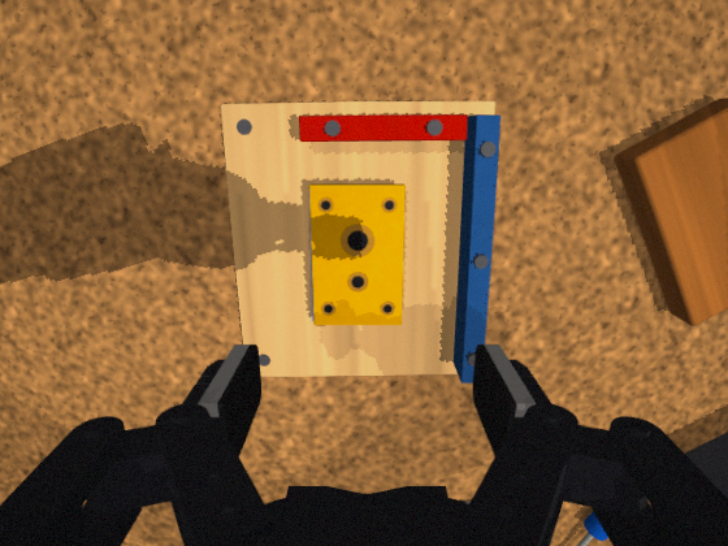

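```bash
python3 - <<'E'
from h import *
p=local([435,-111.8,70]); s=ctrl.read_state()
M=rot(s['tool_rot']); T=R.from_euler('xyz',[np.pi,0,1.301]).as_matrix()
print(p, R.from_matrix(M.T@T).as_rotvec(degrees=True))
E
```

```text
[-6.42896167  0.0256882   9.79082245] [ -0.12694673   0.12466574 -90.76809648]
```

```bash
python3 -m creep '[{"hand":0.7,"travel":[-6.4,0,4],"angular":[-0.1,0.1,-90.8]},{"hand":0.7,"travel":[-6.4,0,9.8],"angular":[-0.1,0.1,-90.8]},{"hand":0.7,"travel":[-6.4,0,9.8],"angular":[-0.1,0.1,-90.8]},{"hand":0.7,"travel":[-6.4,0,9.8],"angular":[-0.1,0.1,-90.8]},{"hand":0.7,"travel":[-6.4,0,9.8],"angular":[-0.1,0.1,-90.8]},{"hand":0.7,"travel":[-6.4,0,9.8],"angular":[-0.1,0.1,-90.8]},{"hand":0.7,"travel":[-6.4,0,9.8],"angular":[-0.1,0.1,-90.8]},{"hand":0.7,"travel":[-6.4,0,9.8],"angular":[-0.1,0.1,-90.8]},{"hand":0.7,"travel":[-6.4,0,9.8],"angular":[-0.1,0.1,-90.8]},{"hand":0.7,"travel":[-6.4,0,9.8],"angular":[-0.1,0.1,-90.8]},{"hand":0.7,"travel":[-6.4,0,9.8],"angular":[-0.1,0.1,-90.8]},{"hand":0.7,"travel":[-6.4,0,9.8],"angular":[-0.1,0.1,-90.8]},{"hand":0.7,"travel":[-6.4,0,9.8],"angular":[-0.1,0.1,-90.8]}]'
python3 - <<'E'
from h import *
print(local([435,-111.8,15]))
im=ctrl.get_image('wrist'); save(im,'w8.png',1.3)
E
```

```text
clock: 18.8
eef_pos: [434.6, -111.4, 69.0]
tool_rot: [-3.139, -0.001, 1.3]
force: [-0.4, -0.7, -0.3]
width: 59.4
[-0.03381087  0.06402048  5.39947085]
```

View pics/w8.png

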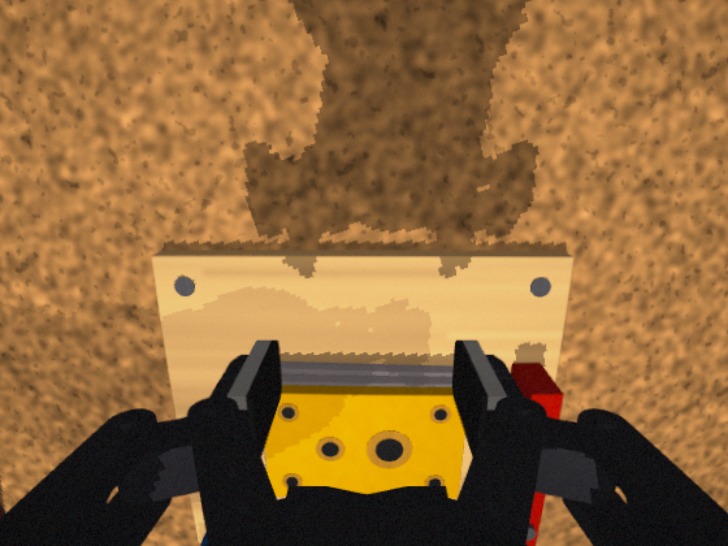

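```bash
python3 - <<'E'
from h import *
im=ctrl.get_image('wrist')
s=ctrl.read_state(); M=rot(s['tool_rot']); t=np.array(s['eef_pos'])
for d in (0,54): 
  for y in (-11,11): print(d,y,(proj(im,[t+M@np.array([x,y,d]) for x in (-30,30)])*1.3).round())
print(ray(im,np.array([[273,360],[455,365]])/1.3,12), ray(im,np.array([[280,391],[455,393]])/1.3,36))
E
```

```text
0 -11 [[279. 329.]
 [452. 329.]]
0 11 [[283. 384.]
 [448. 384.]]
54 -11 [[301. 280.]
 [431. 280.]]
54 11 [[303. 324.]
 [429. 324.]]
[[ 453.33908091 -164.74812816   12.        ]
 [ 480.43934345  -77.68723076   12.        ]] [[ 458.10726146 -158.0337474    36.        ]
 [ 480.27214878  -82.1962634    36.        ]]
```

```bash
python3 -m creep '[{"hand":0.7,"travel":[0,0,3],"angular":[-0.1,0,0]},{"hand":0.7,"travel":[0,0,5],"angular":[-0.1,0,0]},{"hand":0.7,"travel":[0,0,5.4],"angular":[-0.1,0,0]},{"hand":0.7,"travel":[0,0,5.4],"angular":[-0.1,0,0]}]'
python3 - <<'E'
from h import *
im=ctrl.get_image('side'); save({'frame':im['frame'][150:280,260:420]},'s9.png',4)
E
```

```text
clock: 19.3
eef_pos: [434.6, -111.1, 15.1]
tool_rot: [-3.14, 0.0, 1.301]
force: [0.6, 0.6, 0.8]
width: 60.1
```

View pics/s9.png

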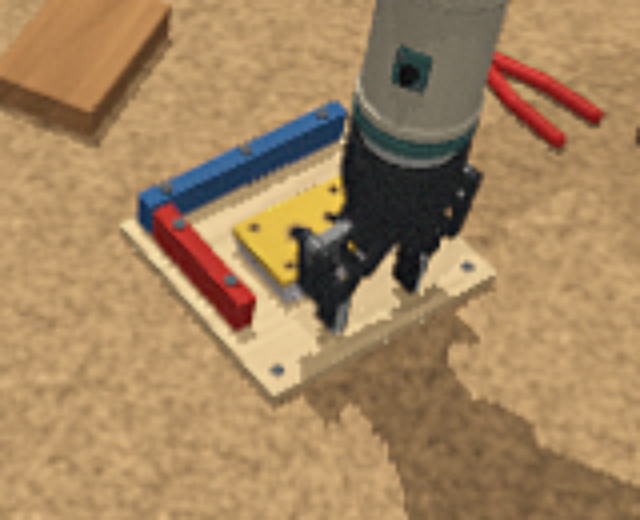

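```bash
python3 -m creep '[{"hand":0.7,"travel":[0,0.6,0],"angular":[0,0,0]},{"hand":0.7,"travel":[0,1.2,0],"angular":[0,0,0]},{"hand":0.7,"travel":[0,1.5,0],"angular":[0,0,0]},{"hand":0.7,"travel":[0,1.8,0],"angular":[0,0,0]},{"hand":0.7,"travel":[0,2.2,0],"angular":[0,0,0]},{"hand":0.7,"travel":[0,2.6,0],"angular":[0,0,0]},{"hand":0.7,"travel":[0,3.0,0],"angular":[0,0,0]},{"hand":0.7,"travel":[0,3.0,0],"angular":[0,0,0]}]'; python3 -m creep '[{"hand":0.7,"travel":[0,0.4,0],"angular":[0,0,0]},{"hand":0.7,"travel":[0,0.8,0],"angular":[0,0,0]},{"hand":0.7,"travel":[0,1.2,0],"angular":[0,0,0]},{"hand":0.7,"travel":[0,1.6,0],"angular":[0,0,0]},{"hand":0.7,"travel":[0,1.6,0],"angular":[0,0,0]}]'
```

```text
clock: 20.15
eef_pos: [464.3, -119.3, 15.6]
tool_rot: [3.141, -0.0, 1.3]
force: [-0.7, 0.5, 0.4]
width: 59.9
clock: 20.65
eef_pos: [480.9, -123.8, 15.6]
tool_rot: [3.14, -0.001, 1.3]
force: [-1.6, 0.2, -0.6]
width: 59.4
```

```bash
python3 -m creep '[{"hand":0.7,"travel":[0,0.3,0],"angular":[0,0,0]},{"hand":0.7,"travel":[0,0.6,0],"angular":[0,0,0]},{"hand":0.7,"travel":[0,0.9,0],"angular":[0,0,0]},{"hand":0.7,"travel":[0,0.9,0],"angular":[0,0,0]}]'; python3 - <<'E'
from h import *
im=ctrl.get_image('side'); save({'frame':im['frame'][150:280,260:420]},'s10.png',4)
E
```

```text
clock: 21.05
eef_pos: [490.3, -126.3, 15.7]
tool_rot: [3.139, -0.001, 1.3]
force: [-0.0, -0.9, -0.1]
width: 59.9
```

View pics/s10.png

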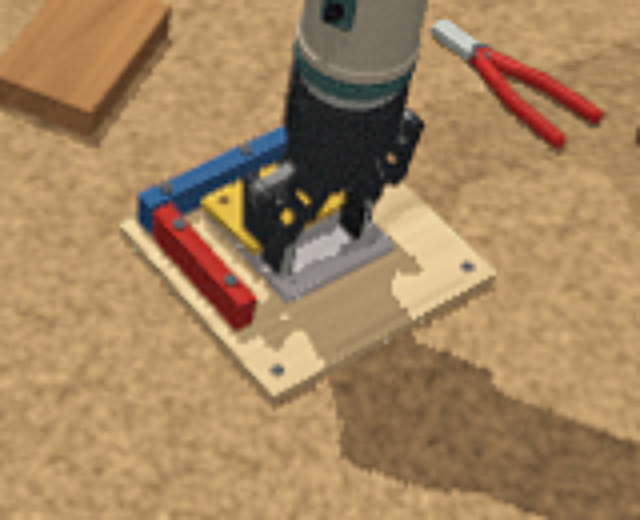

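```bash
python3 -m creep '[{"hand":0.7,"travel":[0,-1,0],"angular":[0,0,0]},{"hand":0.7,"travel":[0,-3,0],"angular":[0,0,0]},{"hand":0.7,"travel":[0,-5.4,0],"angular":[0.1,0,0]},{"hand":0.7,"travel":[0,-5.4,0.2],"angular":[0.1,0,0]},{"hand":0.7,"travel":[0,-5.4,0.4],"angular":[0.1,0,0]}]'
python3 - <<'E'
from h import *
for c in ['side','scene']:
  im=ctrl.get_image(c)
  for t,z in [('template',36),('blank_a',20),('blank_a',28)]:
    for r in ctrl.regions_of(c,t)[:3]:
      q=quad(im,r['region'],z); print(c,t,z,round(r['confidence'],2),r['region'].sum(),q)
E
python3 -m creep '[{"hand":0.7,"travel":[0,0,0.2],"angular":[0,0,0]},{"hand":0.7,"travel":[0,0,0.2],"angular":[0,0,0]}]'
```

```text
clock: 21.6
eef_pos: [438.2, -111.6, 11.8]
tool_rot: [3.14, -0.001, 1.301]
force: [0.2, 0.0, 0.3]
width: 60.0
side template 36 0.6 490 [ 531.1 -130.9   98.5   57.1   74.9]
side blank_a 20 0.68 91 [499.4 -90.1  43.5  26.1 -48.9]
side blank_a 20 0.55 14 [ 507.4 -132.6   50.2    7.4   77.7]
side blank_a 28 0.68 91 [496.1 -84.1  43.1  25.9 -48.9]
side blank_a 28 0.55 14 [ 504.  -126.2   49.7    7.3   77.7]
scene template 36 0.87 407 [ 536.7 -134.1  107.4   62.8   75.7]
scene blank_a 20 0.6 187 [ 482.4 -127.4  102.1   32.8   68.5]
scene blank_a 28 0.6 187 [ 489.9 -122.   101.3   32.5   68.5]
clock: 22.2
eef_pos: [438.7, -112.0, 9.3]
tool_rot: [3.14, -0.001, 1.299]
force: [0.2, -0.0, -0.2]
width: 60.2
```

```bash
python3 -m creep '[{"hand":0.7,"travel":[0,0,0.15],"angular":[0,0,0]},{"hand":0.7,"travel":[0,0,0.15],"angular":[0,0,0]}]'; python3 -m creep '[{"hand":0.7,"travel":[0,0,0.15],"angular":[0,0,0]},{"hand":0.7,"travel":[0,0,0.15],"angular":[0,0,0]}]';python3 -m creep '[{"hand":0.7,"travel":[0,0,0.15],"angular":[0,0,0]},{"hand":0.7,"travel":[0,0,0.15],"angular":[0,0,0]}]'
```

```text
clock: 22.4
eef_pos: [438.6, -112.0, 7.7]
tool_rot: [3.141, -0.001, 1.299]
force: [0.3, -0.3, 0.4]
width: 59.7
clock: 22.6
eef_pos: [438.7, -112.0, 7.0]
tool_rot: [3.14, -0.001, 1.299]
force: [-1.7, -0.6, 13.0]
width: 60.0
clock: 22.8
eef_pos: [438.7, -112.0, 6.9]
tool_rot: [3.138, 0.0, 1.3]
force: [-3.5, -0.3, 20.6]
width: 60.1
```

```bash
python3 -m creep '[{"hand":0.7,"travel":[0,0,-0.2],"angular":[0,0,0]},{"hand":0.7,"travel":[0,0,-0.2],"angular":[0,0,0]}]'; python3 -m creep '[{"hand":0.7,"travel":[0,0.6,0],"angular":[0,0,0]},{"hand":0.7,"travel":[0,1,0],"angular":[0,0,0]},{"hand":0.7,"travel":[0,1.4,0],"angular":[0,0,0]},{"hand":0.7,"travel":[0,1.8,0],"angular":[0,0,0]},{"hand":0.7,"travel":[0,2.2,0],"angular":[0,0,0]},{"hand":0.7,"travel":[0,2.6,0],"angular":[0,0,0]},{"hand":0.7,"travel":[0,3,0],"angular":[0,0,0]},{"hand":0.7,"travel":[0,3.4,0],"angular":[0,0,0]},{"hand":0.7,"travel":[0,3.8,0],"angular":[0,0,0]},{"hand":0.7,"travel":[0,3.8,0],"angular":[0,0,0]}]'
```

```text
clock: 23.0
eef_pos: [438.9, -111.9, 9.3]
tool_rot: [3.137, 0.0, 1.3]
force: [-0.4, 0.6, 0.2]
width: 59.9
clock: 24.0
eef_pos: [472.8, -121.9, 9.0]
tool_rot: [-3.141, 0.002, 1.3]
force: [-7.6, 1.6, 3.7]
width: 59.7
```

```bash
python3 -m creep '[{"hand":0.7,"travel":[0,0.4,0],"angular":[0,0,0]},{"hand":0.7,"travel":[0,0.8,0],"angular":[0,0,0]},{"hand":0.7,"travel":[0,1.2,0],"angular":[0,0,0]},{"hand":0.7,"travel":[0,1.6,0],"angular":[0,0,0]},{"hand":0.7,"travel":[0,1.6,0],"angular":[0,0,0]}]';python3 -m creep '[{"hand":0.7,"travel":[0,0.3,0],"angular":[0,0,0]},{"hand":0.7,"travel":[0,0.4,0],"angular":[0,0,0]}]'
```

```text
clock: 24.5
eef_pos: [479.1, -124.5, 8.1]
tool_rot: [-3.125, 0.006, 1.3]
force: [-18.3, 6.5, 13.6]
width: 59.5
clock: 24.7
eef_pos: [482.3, -125.3, 7.8]
tool_rot: [-3.124, 0.006, 1.301]
force: [-0.3, -0.3, -0.4]
width: 60.1
```

```bash
python3 - <<'E'
from h import *
X=np.array([.9636,-.2672]);Y=np.array([.2672,.9636]);J=np.array([514,7.5])
for c in ['side','scene','wrist']:
  im=ctrl.get_image(c)
  for t,z in [('template',36),('blank_a',20),('blank_a',28)]:
    for r in ctrl.regions_of(c,t)[:2]:
      q=quad(im,r['region'],z); print(c,t,z,round(r['confidence'],2),r['region'].sum(),q,'jig',(np.array([q[:2]@X,q[:2]@Y])-J).round(1))
p=np.array(ctrl.read_state()['eef_pos'])[:2];print('tcp jig',p@X-514,p@Y-7.5, ctrl.read_state()['force'])
# yellow/grey hints in the wrist picture: class per row along columns between fingers
im=ctrl.get_image('wrist'); f=im['frame']; hsv=cv2.cvtColor(f,cv2.COLOR_RGB2HSV)
for r in range(230,400,6): print(r,[tuple(hsv[r,c]) for c in (250,280,310)])
E
```

```text
side template 36 0.55 208 [ 554.4 -121.6  100.    43.7  -72.9] jig [52.7 23.5]
side blank_a 20 0.52 77 [ 496.2 -126.6   85.9   23.4   78.3] jig [-2.   3.1]
side blank_a 28 0.52 77 [ 492.9 -120.3   85.2   23.1   78.3] jig [-6.9  8.3]
scene template 36 0.76 380 [ 538.9 -133.4   99.2   58.6   74.4] jig [40.9  7.9]
wrist template 36 0.93 4596 [ 510.2 -132.3   65.8   19.6   75.4] jig [13.   1.3]
wrist blank_a 20 0.97 887 [ 511.6 -132.7   71.     3.9   74.2] jig [14.4  1.3]
wrist blank_a 20 0.87 5589 [ 500.1 -129.7   69.1   20.7   74.2] jig [2.6 1.1]
wrist blank_a 28 0.97 887 [ 505.7 -131.    66.7    3.7   74.2] jig [8.3 1.4]
wrist blank_a 28 0.87 5589 [ 494.8 -128.2   64.9   19.4   74.2] jig [-3.   1.2]
tcp jig -14.502880748729922 0.6398047422558495 [-1.53281742  0.73997801 -0.79714335]
230 [(np.uint8(16), np.uint8(133), np.uint8(169)), (np.uint8(17), np.uint8(136), np.uint8(169)), (np.uint8(16), np.uint8(138), np.uint8(164))]
236 [(np.uint8(17), np.uint8(138), np.uint8(163)), (np.uint8(17), np.uint8(131), np.uint8(165)), (np.uint8(17), np.uint8(135), np.uint8(161))]
242 [(np.uint8(17), n
[... 3102 characters left out ...]

374 [(np.uint8(158), np.uint8(46), np.uint8(22)), (np.uint8(21), np.uint8(255), np.uint8(212)), (np.uint8(22), np.uint8(255), np.uint8(127))]
380 [(np.uint8(120), np.uint8(26), np.uint8(20)), (np.uint8(85), np.uint8(146), np.uint8(21)), (np.uint8(105), np.uint8(102), np.uint8(10))]
386 [(np.uint8(75), np.uint8(41), np.uint8(25)), (np.uint8(39), np.uint8(134), np.uint8(19)), (np.uint8(96), np.uint8(142), np.uint8(18))]
392 [(np.uint8(105), np.uint8(97), np.uint8(21)), (np.uint8(83), np.uint8(104), np.uint8(22)), (np.uint8(8), np.uint8(39), np.uint8(26))]
398 [(np.uint8(128), np.uint8(49), np.uint8(21)), (np.uint8(104), np.uint8(237), np.uint8(14)), (np.uint8(66), np.uint8(58), np.uint8(22))]
```

```bash
cat >> h.py <<'E'
X=np.array([.9636,-.2672]);Y=np.array([.2672,.9636]);J=np.array([514,7.5])
def jig(p): p=np.array(p)[...,:2]; return np.stack([p@X,p@Y],-1)-J
def edges(n=2):
    "class transitions down the wrist picture's mid columns, with jig x at heights 12,20,28,36"
    im=ctrl.get_image('wrist'); f=cv2.GaussianBlur(im['frame'],(3,3),0); h=cv2.cvtColor(f,cv2.COLOR_RGB2HSV).astype(int)
    for c in (250,310):
        col=h[:,c]; cl=np.where(col[:,2]<45,'k',np.where(col[:,1]<60,np.where(col[:,2]>130,'G','g'),np.where(col[:,1]>225,np.where(col[:,2]>150,'Y','y'),'w')))
        last=200
        for r in range(201,415):
            if cl[r]!=cl[r-1]:
                print(c,r,cl[r-1]+cl[r],[round(float(jig(ray(im,[[c,r]],z)[0])[0]),1) for z in (12,20,28,36)])
E
python3 - <<'E'
from h import *
edges(); s=ctrl.read_state(); print(jig(s['eef_pos']),s['eef_pos'][2])
E
```

```text
250 302 wg [-2.2, -7.1, -12.0, -16.9]
250 310 gG [2.1, -3.1, -8.2, -13.3]
250 327 Gg [11.4, 5.8, 0.1, -5.6]
250 347 gw [22.9, 16.6, 10.3, 3.9]
250 348 wy [23.5, 17.2, 10.8, 4.4]
250 359 yY [30.1, 23.4, 16.6, 9.9]
250 374 Yw [39.5, 32.2, 24.9, 17.6]
250 375 wk [40.1, 32.8, 25.5, 18.1]
310 302 wg [-2.3, -7.2, -12.1, -16.9]
310 310 gG [2.0, -3.2, -8.3, -13.4]
310 327 Gg [11.3, 5.6, -0.0, -5.7]
310 347 gw [22.8, 16.5, 10.1, 3.8]
310 349 wy [24.0, 17.6, 11.2, 4.8]
310 360 yY [30.6, 23.8, 17.0, 10.3]
310 374 Yy [39.3, 32.0, 24.7, 17.5]
310 375 yw [39.9, 32.6, 25.3, 18.0]
310 376 wk [40.6, 33.2, 25.9, 18.5]
[-14.49732906   0.65755979] 8.151793216328716
```

```bash
python3 -m creep '[{"hand":0.7,"travel":[0,0,-0.1],"angular":[-0.9,0,0]},{"hand":0.7,"travel":[0,0.2,-0.1],"angular":[-0.9,0,0]},{"hand":0.7,"travel":[0,0.4,-0.1],"angular":[-0.9,0,0]},{"hand":0.7,"travel":[0,0.6,-0.1],"angular":[-0.9,0,0]},{"hand":0.7,"travel":[0,0.8,-0.1],"angular":[-0.9,0,0]},{"hand":0.7,"travel":[0,0.8,-0.1],"angular":[-0.9,0,0]}]'
```

```text
clock: 26.0
eef_pos: [488.7, -127.4, 8.9]
tool_rot: [-3.138, 0.007, 1.3]
force: [-7.4, 2.1, 4.4]
width: 59.6
```

```bash
python3 -m creep '[{"hand":0.7,"travel":[0,0.3,0],"angular":[-0.2,0,0]},{"hand":0.7,"travel":[0,0.6,0],"angular":[-0.2,0,0]},{"hand":0.7,"travel":[0,0.9,0],"angular":[-0.2,0,0]},{"hand":0.7,"travel":[0,0.9,0],"angular":[-0.2,0,0]}]'
```

```text
clock: 26.4
eef_pos: [494.9, -129.5, 8.8]
tool_rot: [-3.137, 0.009, 1.3]
force: [-6.5, 1.8, 4.6]
width: 59.6
```

```bash
python3 -m creep '[{"hand":0.7,"travel":[0,0.4,0],"angular":[-0.2,-0.3,0]},{"hand":0.7,"travel":[0,0.7,0],"angular":[-0.2,-0.3,0]},{"hand":0.7,"travel":[0,0.7,0],"angular":[-0.2,-0.3,0]}]'
python3 - <<'E'
from h import *
edges(); s=ctrl.read_state(); print(jig(s['eef_pos']),s['eef_pos'][2],s['force'])
E
```

```text
clock: 26.7
eef_pos: [498.4, -130.7, 8.5]
tool_rot: [-3.135, 0.016, 1.301]
force: [-7.9, 2.7, 4.9]
width: 59.8
250 301 wg [13.3, 8.3, 3.3, -1.6]
250 320 gw [23.6, 18.1, 12.5, 6.9]
250 322 wy [24.7, 19.1, 13.5, 7.9]
250 332 yY [30.4, 24.5, 18.5, 12.6]
250 374 Yw [56.0, 48.5, 41.1, 33.7]
250 375 wk [56.6, 49.2, 41.7, 34.2]
310 301 wg [13.0, 8.0, 3.1, -1.9]
310 321 gw [23.8, 18.3, 12.7, 7.1]
310 322 wy [24.4, 18.8, 13.2, 7.6]
310 332 yY [30.0, 24.1, 18.2, 12.3]
310 372 Yw [54.2, 46.9, 39.6, 32.2]
310 375 wk [56.1, 48.7, 41.3, 33.8]
[ 1.17458723 -0.3075365 ] 8.501504054482474 [-7.79769336  2.64984633  4.74901383]
```

```bash
python3 -m creep '[{"hand":0.7,"travel":[0,0.5,0],"angular":[0,0,0]},{"hand":0.7,"travel":[0,0.8,0],"angular":[0,0,0]},{"hand":0.7,"travel":[0,0.8,0],"angular":[0,0,0]}]'
```

```text
clock: 27.05
eef_pos: [498.1, -131.0, 7.9]
tool_rot: [-3.121, 0.019, 1.301]
force: [-16.8, 6.8, 12.4]
width: 59.7
```

```bash
python3 -m creep '[{"hand":0.7,"travel":[0,0.7,-0.1],"angular":[0,0,0]},{"hand":0.7,"travel":[0,0.9,-0.1],"angular":[0,0,0]},{"hand":0.7,"travel":[0,0.9,-0.1],"angular":[0,0,0]},{"hand":0.7,"travel":[0,0.9,-0.1],"angular":[0,0,0]}]'
python3 - <<'E'
from h import *
edges(); s=ctrl.read_state(); print(jig(s['eef_pos']))
E
```

```text
clock: 27.45
eef_pos: [497.8, -131.0, 8.0]
tool_rot: [-3.106, 0.022, 1.302]
force: [-18.5, 7.8, 11.7]
width: 59.7
250 302 wg [13.0, 8.3, 3.7, -1.0]
250 321 gw [23.1, 17.9, 12.6, 7.4]
250 322 wy [23.7, 18.4, 13.1, 7.8]
250 332 yY [29.2, 23.6, 18.0, 12.4]
250 374 Yw [53.9, 46.9, 39.9, 32.9]
250 375 wk [54.5, 47.5, 40.4, 33.4]
310 303 wg [13.1, 8.5, 3.8, -0.9]
310 322 gw [23.2, 18.0, 12.7, 7.4]
310 323 wy [23.8, 18.5, 13.2, 7.9]
310 333 yY [29.3, 23.7, 18.1, 12.5]
310 374 Yw [53.2, 46.3, 39.3, 32.3]
310 375 wk [53.8, 46.8, 39.8, 32.8]
[ 0.7240227  -0.68180901]
```

```bash
sed -i 's/J=np.array(\[514/J=np.array([517/' h.py; python3 -m creep '[{"hand":0.7,"travel":[0,-0.5,-0.1],"angular":[-1.5,0,0]},{"hand":0.7,"travel":[0,-2,-0.3],"angular":[-1.5,0,0]},{"hand":0.7,"travel":[0,-3.5,-3],"angular":[-1.5,0,0]},{"hand":0.4,"travel":[0,-3.5,-8],"angular":[-1.5,0,0]},{"hand":0.2,"travel":[0,-3.5,-10],"angular":[-1.5,0,0]},{"hand":0.2,"travel":[0,-3.5,-10],"angular":[-1.5,0,0]}]'
python3 - <<'E'
from h import *
s=ctrl.read_state()
M=rot(s['tool_rot']); T=R.from_euler('xyz',[np.pi,0,-0.27]).as_matrix()
print(local([517.7,-213.6,70]), R.from_matrix(M.T@T).as_rotvec(degrees=True))
im=ctrl.get_image('side')
for t,z in [('template',36)]:
  for r in ctrl.regions_of('side',t)[:1]: q=quad(im,r['region'],z); print(q,jig(q[:2]))
E
```

```text
clock: 28.1
eef_pos: [471.2, -120.8, 112.1]
tool_rot: [-3.139, 0.021, 1.301]
force: [1.1, 0.5, 0.3]
width: 17.9
[-7.61945141  6.96822404  4.35925829] [ 0.84734895  1.05114263 90.01894794]
[ 537.3 -135.5  102.7   66.4   73.9] [36.94788  5.49876]
```

```bash
python3 -m creep '[{"hand":0.2,"travel":[-7.6,7,0],"angular":[0.8,1.0,90]},{"hand":0.2,"travel":[-7.6,7,0],"angular":[0.8,1.0,90]},{"hand":0.2,"travel":[-7.6,7,0],"angular":[0.8,1.0,90]},{"hand":0.2,"travel":[-7.6,7,0],"angular":[0.8,1.0,90]},{"hand":0.2,"travel":[-7.6,7,0],"angular":[0.8,1.0,90]},{"hand":0.2,"travel":[-7.6,7,0],"angular":[0.8,1.0,90]},{"hand":0.2,"travel":[-7.6,7,0],"angular":[0.8,1.0,90]},{"hand":0.2,"travel":[-7.6,7,0],"angular":[0.8,1.0,90]},{"hand":0.2,"travel":[-7.6,7,4],"angular":[0.8,1.0,90]},{"hand":0.2,"travel":[-7.6,7,4],"angular":[0.8,1.0,90]},{"hand":0.2,"travel":[-7.6,7,4],"angular":[0.8,1.0,90]},{"hand":0.2,"travel":[-7.6,7,4],"angular":[0.8,1.0,90]}]'
python3 - <<'E'
from h import *
s=ctrl.read_state(); print(jig(s['eef_pos']))
im=ctrl.get_image('wrist')
for t,z in [('template',36),('fence',42),('endstop',42)]:
  for r in ctrl.regions_of('wrist',t)[:1]: q=quad(im,r['region'],z); print(t,q,jig(q[:2]),r['confidence'])
E
```

```text
clock: 29.4
eef_pos: [514.3, -213.5, 68.6]
tool_rot: [3.138, 0.009, -0.269]
force: [-0.5, 0.7, 0.7]
width: 16.6
[ 35.63303846 -75.76908146]
template [ 538.7 -140.    90.8   60.1   74.5] [39.49932  1.53664] 0.74
fence [ 566.3 -171.9  135.4   19.8   74.2] [ 74.61836 -21.82748] 0.89
```

```bash
python3 -m creep '[{"hand":0.2,"travel":[0.2,0,3],"angular":[0.2,0.5,0]},{"hand":0.2,"travel":[0.2,0,4.7],"angular":[0.2,0.5,0]},{"hand":0.2,"travel":[0.2,0,5.2],"angular":[0.2,0.5,0]},{"hand":0.2,"travel":[0.2,0,5.2],"angular":[0.2,0.5,0]}]';python3 -m creep '[{"hand":0.2,"travel":[0,0,0.15],"angular":[0,0,0]},{"hand":0.2,"travel":[0,0,0.15],"angular":[0,0,0]}]';python3 -m creep '[{"hand":0.2,"travel":[0,0,0.15],"angular":[0,0,0]},{"hand":0.2,"travel":[0,0,0.15],"angular":[0,0,0]}]'
```

```text
clock: 30.0
eef_pos: [516.3, -214.1, 17.5]
tool_rot: [-3.14, -0.001, -0.268]
force: [0.6, -0.2, -0.6]
width: 17.2
clock: 30.2
eef_pos: [516.9, -214.3, 16.7]
tool_rot: [-3.14, -0.002, -0.268]
force: [-0.5, 0.0, 0.4]
width: 17.1
clock: 30.4
eef_pos: [517.2, -214.5, 15.7]
tool_rot: [-3.14, -0.003, -0.268]
force: [0.3, 0.1, 0.4]
width: 16.8
```

```bash
python3 -m creep '[{"hand":0.2,"travel":[0,0,0.15],"angular":[0,0,0]},{"hand":0.2,"travel":[0,0,0.2],"angular":[0,0,0]}]';python3 -m creep '[{"hand":0.2,"travel":[0,0,0.15],"angular":[0,0,0]},{"hand":0.2,"travel":[0,0,0.2],"angular":[0,0,0]}]';python3 -m creep '[{"hand":0.2,"travel":[0,0,0.1],"angular":[0,0,0]},{"hand":0.2,"travel":[0,0,0.15],"angular":[0,0,0]}]'
```

```text
clock: 30.6
eef_pos: [517.3, -214.5, 13.7]
tool_rot: [-3.14, -0.003, -0.268]
force: [0.6, 0.5, -0.8]
width: 17.0
clock: 30.8
eef_pos: [517.4, -214.6, 12.3]
tool_rot: [-3.141, -0.004, -0.268]
force: [-2.4, -0.1, 11.8]
width: 17.2
clock: 31.0
eef_pos: [517.4, -214.6, 12.3]
tool_rot: [-3.141, -0.004, -0.268]
force: [-4.0, 0.9, 19.7]
width: 16.9
```

```bash
python3 -m creep '[{"hand":0.2,"travel":[0,0,-0.2],"angular":[0,0,0]},{"hand":0.2,"travel":[0,-0.6,-0.2],"angular":[0,0,0]},{"hand":0.2,"travel":[0,-1.2,-0.2],"angular":[0,0,0]},{"hand":0.2,"travel":[0,-1.6,-0.2],"angular":[0,0,0]},{"hand":0.2,"travel":[0,-2,-0.2],"angular":[0,0,0]},{"hand":0.2,"travel":[0,-2.4,-0.2],"angular":[0,0,0]},{"hand":0.2,"travel":[0,-2.8,-0.2],"angular":[0,0,0]},{"hand":0.2,"travel":[0,-3.2,-0.2],"angular":[0,0,0]},{"hand":0.2,"travel":[0,-3.2,-0.2],"angular":[0,0,0]}]'
python3 - <<'E'
from h import *
s=ctrl.read_state(); print(jig(s['eef_pos']))
E
```

```text
clock: 31.9
eef_pos: [526.2, -182.3, 14.1]
tool_rot: [-3.14, -0.004, -0.267]
force: [-0.4, 0.2, -0.2]
width: 17.2
[ 38.73857286 -42.55106226]
```

```bash
python3 - <<'E'
from h import *
s=ctrl.read_state()
for c in ['scene','side','wrist']:
  im=ctrl.get_image(c)
  for t,z in [('template',36),('blank_a',20),('blank_b',28),('endstop',42),('fence',42)]:
    for r in ctrl.regions_of(c,t)[:2]:
      if r['confidence']<.5: continue
      q=quad(im,r['region'],z); print(c,t,z,round(r['confidence'],2),r['region'].sum(),q,jig(q[:2]).round(1))
  print('tcp px',proj(im,[s['eef_pos']]).round())
  save(im,c+'_z.png')
f=ctrl.get_image('wrist'); h=cv2.cvtColor(f['frame'],cv2.COLOR_RGB2HSV)
m=((h[...,0]>18)&(h[...,0]<25)&(h[...,1]>225)&(h[...,2]>80))
v,u=np.nonzero(m); print(len(v),u.min(),u.max(),v.min(),v.max())
print([round(float(jig(ray(f,[[280,r]],36)[0])[1]),1) for r in (v.min(),v.max())])
E
```

```text
scene template 36 0.66 336 [ 544.  -120.2   92.1   56.8   72.7] [39.3 22. ]
scene endstop 42 0.55 461 [ 588.4 -143.4  202.9   37.8   72.8] [88.3 11.5]
scene fence 42 0.64 527 [641.7 424.3  72.2  70.1  -2.6] [-12.  572.8]
scene fence 42 0.58 421 [ 587.6 -142.   200.5   32.4   74.3] [87.2 12.7]
tcp px [[254. 177.]]
side template 36 0.57 544 [ 542.3 -115.6   95.    65.2   75.1] [36.4 26. ]
side fence 42 0.67 290 [ 574.2 -120.9  147.9   33.6   73.9] [68.6 29.4]
tcp px [[339. 197.]]
wrist template 36 0.92 43992 [ 543.6 -121.6   88.1   60.    74.7] [39.3 20.6]
wrist fence 42 0.72 15801 [ 567.7 -163.1  153.4   21.7   74.5] [ 73.6 -13. ]
tcp px [[281. 273.]]
36716 190 375 0 254
[64.2, -23.0]
```

```bash
python3 -m creep '[{"hand":0.2,"travel":[0,-0.3,0],"angular":[0,0,0]},{"hand":0.2,"travel":[0,-0.5,0],"angular":[0,0,0]},{"hand":0.2,"travel":[0,-0.5,0],"angular":[0,0,0]}]';python3 -m creep '[{"hand":0.2,"travel":[0,-0.3,0],"angular":[0,0,0]},{"hand":0.2,"travel":[0,-0.5,0],"angular":[0,0,0]},{"hand":0.2,"travel":[0,-0.5,0],"angular":[0,0,0]}]'
```

```text
clock: 33.15
eef_pos: [527.0, -179.0, 14.2]
tool_rot: [3.141, -0.003, -0.268]
force: [-1.9, -1.3, -0.1]
width: 16.9
clock: 33.45
eef_pos: [528.3, -174.3, 14.2]
tool_rot: [3.141, -0.003, -0.268]
force: [-0.2, -3.1, 0.4]
width: 17.0
```

```bash
python3 -m creep '[{"hand":0.2,"travel":[0,-0.3,0],"angular":[0,0,0]},{"hand":0.2,"travel":[0,-0.5,0],"angular":[0,0,0]},{"hand":0.2,"travel":[0,-0.5,0],"angular":[0,0,0]}]';python3 -m creep '[{"hand":0.2,"travel":[0,-0.3,0],"angular":[0,0,0]},{"hand":0.2,"travel":[0,-0.5,0],"angular":[0,0,0]},{"hand":0.2,"travel":[0,-0.5,0],"angular":[0,0,0]}]'
```

```text
clock: 33.75
eef_pos: [528.7, -172.2, 14.3]
tool_rot: [3.137, -0.003, -0.27]
force: [-2.1, -8.2, 0.4]
width: 16.9
clock: 34.05
eef_pos: [528.6, -172.2, 14.3]
tool_rot: [3.131, -0.002, -0.273]
force: [-3.0, -11.8, 1.0]
width: 17.0
```

```bash
python3 -m creep '[{"hand":0.2,"travel":[0,-0.6,0],"angular":[0,0,0]},{"hand":0.2,"travel":[0,-0.8,0],"angular":[0,0,0]},{"hand":0.2,"travel":[0,-0.8,0],"angular":[0,0,0]},{"hand":0.2,"travel":[0,-0.8,0],"angular":[0,0,0]}]'
python3 - <<'E'
from h import *
s=ctrl.read_state(); print(jig(s['eef_pos']))
for c in ['scene','side','wrist']:
  im=ctrl.get_image(c); save(im,c+'_y.png')
  for t,z in [('template',36),('blank_a',20),('blank_b',28)]:
    for r in ctrl.regions_of(c,t)[:2]:
      if r['confidence']<.4: continue
      q=quad(im,r['region'],z); print(c,t,z,round(r['confidence'],2),r['region'].sum(),q,jig(q[:2]).round(1))
E
```

```text
clock: 34.45
eef_pos: [528.5, -172.3, 14.4]
tool_rot: [3.122, -0.001, -0.279]
force: [-3.2, -18.3, 1.5]
width: 17.0
[ 38.29272294 -32.2739031 ]
scene template 36 0.91 346 [ 544.1 -115.8   91.3   56.9   74.6] [38.2 26.3]
side template 36 0.67 540 [ 541.1 -114.8   90.3   65.7   74.3] [35.1 26.5]
wrist template 36 0.8 45999 [ 545.3 -115.5   94.1   59.9   74.4] [39.3 26.9]
```

```bash
python3 -m creep '[{"hand":0.2,"travel":[0,0.5,0],"angular":[1,0,0]},{"hand":0.2,"travel":[0,2.5,0],"angular":[1,0,0]},{"hand":0.2,"travel":[0,3,-3],"angular":[1,0,0]},{"hand":0.3,"travel":[0,3,-8],"angular":[1,0,0]},{"hand":0.5,"travel":[0,3,-10],"angular":[1,0,0]}]'
python3 - <<'E'
from h import *
s=ctrl.read_state()
M=rot(s['tool_rot']); T=R.from_euler('xyz',[np.pi,0,1.301]).as_matrix()
w=(489*X+29.5*Y); print(w,local([*w,110]), R.from_matrix(M.T@T).as_rotvec(degrees=True),s['eef_pos'])
im=ctrl.get_image('wrist')
for r in ctrl.regions_of('wrist','template')[:1]: q=quad(im,r['region'],36); print(q,jig(q[:2]).round(1),r['confidence'])
E
```

```text
clock: 35.55
eef_pos: [523.4, -197.9, 118.5]
tool_rot: [-3.141, -0.007, -0.278]
force: [0.3, -0.3, -0.0]
width: 39.0
[ 479.0828 -102.2346] [-6.88481627 -7.98578899  0.8046793 ] [  0.29037788  -0.29809276 -90.45110562] [ 523.35083084 -197.89236896  118.48738101]
[ 545.2 -115.6   94.    59.9   74.6] [39.2 26.8] 0.75
```

```bash
python3 -m creep '[{"hand":0.5,"travel":[-6.9,-8,0.5],"angular":[0.3,-0.3,-90.4]},{"hand":0.5,"travel":[-6.9,-8,0.5],"angular":[0.3,-0.3,-90.4]},{"hand":0.5,"travel":[-6.9,-8,0.5],"angular":[0.3,-0.3,-90.4]},{"hand":0.5,"travel":[-6.9,-8,0.5],"angular":[0.3,-0.3,-90.4]},{"hand":0.5,"travel":[-6.9,-8,0.5],"angular":[0.3,-0.3,-90.4]},{"hand":0.5,"travel":[-6.9,-8,0.5],"angular":[0.3,-0.3,-90.4]},{"hand":0.5,"travel":[-6.9,-8,0.5],"angular":[0.3,-0.3,-90.4]},{"hand":0.5,"travel":[-6.9,-8,0.5],"angular":[0.3,-0.3,-90.4]},{"hand":0.5,"travel":[-6.9,-8,0.5],"angular":[0.3,-0.3,-90.4]},{"hand":0.5,"travel":[-6.9,-8,0.5],"angular":[0.3,-0.3,-90.4]},{"hand":0.5,"travel":[-6.9,-8,0.5],"angular":[0.3,-0.3,-90.4]},{"hand":0.5,"travel":[-6.9,-8,0.5],"angular":[0.3,-0.3,-90.4]}]'
python3 - <<'E'
from h import *
edges(); s=ctrl.read_state(); print(jig(s['eef_pos']))
E
```

```text
clock: 36.85
eef_pos: [479.0, -100.9, 111.9]
tool_rot: [-3.141, -0.002, 1.302]
force: [0.5, 0.1, 0.3]
width: 42.6
250 258 wg [10.3, 6.5, 2.8, -1.0]
250 265 gw [16.3, 12.3, 8.3, 4.4]
250 267 wy [18.0, 14.0, 9.9, 5.9]
250 271 yY [21.4, 17.3, 13.2, 9.0]
250 341 Yw [87.7, 81.4, 75.0, 68.7]
250 352 wk [99.2, 92.5, 85.8, 79.1]
250 353 kg [100.3, 93.5, 86.8, 80.0]
250 362 gw [110.0, 102.9, 95.9, 88.8]
250 374 wk [123.4, 115.9, 108.3, 100.8]
310 258 wg [10.3, 6.5, 2.7, -1.0]
310 266 gw [17.1, 13.1, 9.1, 5.1]
310 268 wy [18.8, 14.8, 10.7, 6.7]
310 271 yY [21.4, 17.3, 13.2, 9.0]
310 298 Yw [45.7, 40.7, 35.8, 30.9]
310 318 wY [64.6, 59.1, 53.5, 47.9]
310 341 Yw [87.6, 81.3, 75.0, 68.7]
310 362 wg [110.0, 102.9, 95.8, 88.8]
310 363 gw [111.1, 104.0, 96.9, 89.8]
310 375 wk [124.5, 116.9, 109.4, 101.8]
[-28.35348819  23.07076461]
```

```bash
python3 -m creep '[{"hand":0.5,"travel":[0,0,5],"angular":[0,0,0]},{"hand":0.5,"travel":[0,0,9],"angular":[0,0,0]},{"hand":0.5,"travel":[0,0,9.8],"angular":[0,0,0]},{"hand":0.5,"travel":[0,0,9.9],"angular":[0,0,0]},{"hand":0.5,"travel":[0,0,9.9],"angular":[0,0,0]}]';python3 -m creep '[{"hand":0.5,"travel":[0,0.5,0],"angular":[0,0,0]},{"hand":0.5,"travel":[0,1,0],"angular":[0,0,0]},{"hand":0.5,"travel":[0,1.5,0],"angular":[0,0,0]},{"hand":0.5,"travel":[0,2,0],"angular":[0,0,0]},{"hand":0.5,"travel":[0,2.3,0],"angular":[0,0,0]},{"hand":0.5,"travel":[0,2.3,0],"angular":[0,0,0]}]'
```

```text
clock: 37.4
eef_pos: [480.0, -100.4, 14.1]
tool_rot: [3.14, -0.002, 1.3]
force: [1.1, -0.1, 0.3]
width: 43.1
clock: 38.0
eef_pos: [502.7, -106.8, 14.1]
tool_rot: [3.14, -0.002, 1.299]
force: [0.4, -0.3, 0.2]
width: 42.9
```

```bash
python3 -m creep '[{"hand":0.5,"travel":[0,0.3,0.1],"angular":[0,0,0]},{"hand":0.5,"travel":[0,0.5,0.1],"angular":[0,0,0]},{"hand":0.5,"travel":[0,0.6,0.1],"angular":[0,0,0]},{"hand":0.5,"travel":[0,0.6,0.1],"angular":[0,0,0]}]';python3 -m creep '[{"hand":0.5,"travel":[0,0.4,0],"angular":[0,0,0]},{"hand":0.5,"travel":[0,0.6,0],"angular":[0,0,0]},{"hand":0.5,"travel":[0,0.6,0],"angular":[0,0,0]}]'
```

```text
clock: 38.4
eef_pos: [505.0, -107.6, 12.6]
tool_rot: [-3.137, -0.001, 1.3]
force: [-6.2, 1.4, 4.6]
width: 42.8
clock: 38.7
eef_pos: [504.8, -107.8, 11.9]
tool_rot: [-3.127, 0.002, 1.3]
force: [-11.2, 4.3, 8.2]
width: 42.8
```

Blocked at the fence (TCP x same as before). Back off, rise and check.

```bash
python3 -m creep '[{"hand":0.5,"travel":[0,-0.5,-0.1],"angular":[-0.8,0,0]},{"hand":0.5,"travel":[0,-2,-0.3],"angular":[-0.8,0,0]},{"hand":0.5,"travel":[0,-3,-4],"angular":[-0.8,0,0]},{"hand":0.5,"travel":[0,-3,-9],"angular":[-0.8,0,0]},{"hand":0.5,"travel":[0,-3,-13],"angular":[-0.8,0,0]},{"hand":0.5,"travel":[0,-3,-13],"angular":[-0.8,0,0]}]'
python3 - <<'E'
from h import *
edges()
im=ctrl.get_image('wrist')
for t,z in [('template',36),('blank_a',20),('endstop',42)]:
  for r in ctrl.regions_of('wrist',t)[:2]: q=quad(im,r['region'],z); print(t,q,jig(q[:2]).round(1),r['confidence'],r['region'].sum())
# gap along jig y between template's +y edge and the end stop, at template height, column scan across row
h=cv2.cvtColor(im['frame'],cv2.COLOR_RGB2HSV)
for xj in (20,30):
  P=[(xj+517)*X+(y+7.5)*Y for y in np.arange(60,95,1.)]; uv=proj(im,np.c_[P,np.full(len(P),36)]).round().astype(int)
  print(xj,[(int(y),*map(int,h[v,u])) for y,(u,v) in zip(range(60,95),uv) if 0<=u<560 and 0<=v<420])
E
```

```text
clock: 39.3
eef_pos: [481.3, -99.9, 146.8]
tool_rot: [3.133, 0.0, 1.3]
force: [-0.4, 0.3, 1.0]
width: 42.7
250 238 wg [10.9, 7.6, 4.3, 1.0]
250 244 gw [16.6, 13.1, 9.7, 6.2]
250 246 wy [18.5, 15.0, 11.5, 7.9]
250 248 yY [20.4, 16.8, 13.2, 9.7]
250 311 Yy [85.0, 79.5, 74.1, 68.6]
250 312 yw [86.1, 80.6, 75.1, 69.7]
250 320 wg [95.0, 89.3, 83.6, 77.8]
250 331 gw [107.6, 101.5, 95.4, 89.3]
250 375 wk [162.1, 154.4, 146.8, 139.1]
310 238 wg [11.0, 7.7, 4.4, 1.1]
310 244 gw [16.6, 13.1, 9.7, 6.2]
310 246 wy [18.5, 15.0, 11.5, 7.9]
310 248 yY [20.4, 16.8, 13.3, 9.7]
310 277 Yw [49.0, 44.6, 40.2, 35.8]
310 285 wY [57.2, 52.5, 47.9, 43.3]
310 312 Yw [86.1, 80.6, 75.1, 69.6]
310 375 wk [162.0, 154.4, 146.7, 139.0]
template [ 543.5 -114.9   93.7   63.2   74.8] [37.4 27. ] 0.79 6526
template [ 600.6 -433.4    9.1    8.3   54.7] [ 177.5 -264.6] 0.61 46
blank_a [ 518.6 -108.5   96.1    2.7   74.5] [11.7 26.5] 0.84 430
blank_a [ 514.8 -108.3   92.3    4.5   74.4] [ 8.  25.7] 0.64 439
endstop [512.7 -52.6  66.2  20.1 -15.6] [-8.9 78.8] 0.82 1859
20 [(60, 133, 42, 43), (61, 130, 19, 41), (62, 0, 0, 
[... 559 characters left out ...]
222), (93, 15, 152, 193), (94, 16, 158, 181)]
30 [(60, 22, 255, 232), (61, 22, 255, 233), (62, 21, 252, 93), (63, 47, 135, 17), (64, 163, 219, 14), (65, 47, 99, 18), (66, 80, 70, 11), (67, 120, 40, 19), (68, 150, 33, 23), (69, 129, 149, 12), (70, 114, 71, 18), (71, 23, 14, 74), (72, 8, 13, 81), (73, 10, 10, 80), (74, 10, 10, 78), (75, 40, 10, 74), (76, 168, 16, 79), (77, 10, 10, 78), (78, 8, 13, 79), (79, 12, 16, 79), (80, 20, 10, 77), (81, 0, 0, 58), (82, 10, 31, 25), (83, 0, 13, 19), (84, 40, 45, 17), (85, 132, 55, 23), (86, 130, 38, 20), (87, 165, 24, 21), (88, 110, 43, 18), (89, 143, 44, 23), (90, 9, 59, 43), (91, 16, 135, 134), (92, 17, 135, 198), (93, 16, 154, 166), (94, 15, 157, 177)]
```

```bash
python3 -m creep '[{"hand":0.5,"travel":[0,4,-3],"angular":[0.4,0,0]},{"hand":0.5,"travel":[0,9,-5],"angular":[0.4,0,0]},{"hand":0.5,"travel":[0,9,-5],"angular":[0.4,0,0]},{"hand":0.5,"travel":[0,9,-5],"angular":[0.4,0,0]}]'
python3 - <<'E'
from h import *
im=ctrl.get_image('wrist')
for t,z in [('template',36),('endstop',42),('fence',42)]:
  for r in ctrl.regions_of('wrist',t)[:1]: q=quad(im,r['region'],z); print(t,q,jig(q[:2]).round(1),r['confidence'],r['region'].sum())
h=cv2.cvtColor(im['frame'],cv2.COLOR_RGB2HSV)
def lab(p): 
  H,S,V=map(int,p); return 'k' if V<45 else 'r' if S>180 and (H<8 or H>172) else 'b' if 95<H<125 and S>120 else 'Y' if S>220 and 17<H<26 else 'g' if S<60 else 'w'
for ax,fix in (('y',14),('y',25),('y',40),('y',55),('x',-10),('x',5),('x',20),('x',45),('x',62)):
  rr=np.arange(-30,95,1.)
  P=np.array([((fix if ax=='y' else t)+517)*X+((t if ax=='y' else fix)+7.5)*Y for t in rr]); uv=proj(im,np.c_[P,np.full(len(P),36)]).round().astype(int)
  s=''.join(lab(h[v,u]) if 0<=u<560 and 0<=v<420 else '.' for u,v in uv); print(ax,fix,s)
E
```

```text
clock: 39.95
eef_pos: [564.1, -124.2, 189.6]
tool_rot: [-3.13, 0.002, 1.299]
force: [-0.5, 0.5, -0.2]
width: 42.5
template [ 544.9 -116.    94.7   59.9   74.4] [39.1 26.3] 0.78 7258
endstop [535.7 -58.   98.3  19.3 -14.6] [14.7 79.8] 0.56 2474
fence [ 569.8 -151.3  177.4   23.1   74.5] [72.5 -1. ] 0.65 3831
y 14 wwwwwwwwwwYYYYYYYYYYYYYYYYYYYYYYYYYYYYYYYYYYYYYYYYYYYYYYYYYYYYYYYYYYYYYYYYYYYYYYYYYYYYYYYYYYYYYYYYYYYYYYrrrrrrrrrrrrrrrrrwwww
y 25 wwwwwwwwwwYYYYYYYYYYYYYYYYYYYYYYYYYYYYYYYYYYYYYYYYYYYYYYYYYYYYYYYYYYYYYYYYYYYYYYYYYYYYYYYYYYYYYYYYYYYYYYwrrrrrrrrrrrrrrrwwwww
y 40 wwwwwwwwwwYYYYYYYYYYYYYYYYYYYYYYYYYwwwggggggwwwwYYYYYYYYYYwwwwwggggggggggggwwwwYYYYYYYYYYYYYYYYYYYYYYYYYwrrrrrrrrrrrrrrrwwwww
y 55 wwwwwwwwwYYYYYYYYYYYYYYwYYYYYYYYYYYYYYYYYYYYYYYYYYYYYYYYYYYYYYYYYYYYYYYYYYYYYYYYYYYYYYYYYYYYwYYYYYYYYYYYwrrrrrrrrrrrrrrrwwwww
x -10 wwwwwwwwwwwwwwwwwwwwwwwwwwwwwwwwwwwwwwwwYYYYYYwwggggwwYYYYYYYYYYYYYYYYYYYYYYYYYYYYYYYYwwwgggwwYYYYYYgbbbbbbbbbbbbbbbgwwwwwwww
x 5 wwwwwwwwwwwwwwwwwwwwwwwwwwwwwwwwwwwwwwwwYYYYYYYYYYYYYYYYYYYYYYYYYYYYwwwwwwwYYYYYYYYYYYYYYYYYYYYYYYYYgbbbbbbbbbbbbbbbgwwwwwwww
x 20 wwwwwwwwwwwwwwwwwwwwwwwwwwwwwwwwwwwwwwwwYYYYYYYYYYYYYYYYYYYYYYYYYYYYYYYYYYYYYYYYYYYYYYYYYYYYYYYYYYYYgbbbbbbbbbbbbbbbgwwwwwwww
x 45 wwwwwwwwwwwwwwwwwwwwwwwwwwwwwwwwwwwwwwwwYYYYYYYYYYYYYYYYYYYYYYwwwwwwwwwwwwwwwwYYYYYYYYYYYYYYYYYYYYYYgbbbbbbbbbbbbbbbwwwwwwwww
x 62 wwwwwwwwwwwwwwwwwwwwwwwwwwwwwwwwwwwwwwwgYYYYYYwwwggkgwwYYYYYYYYYYYYYYYYYYYYYYYYYYYYYYwwwgggggwwYYYYYgbbbbbbbbbbbbbbbwwwwwwwww
```

```bash
python3 - <<'E'
from h import *
print(ctrl.finish_job(), ctrl.read_state()['clock'])
E
```

```text
the job is handed in; nothing more can be done
the job is handed in; nothing more can be done
```

I laid the second blank on the first and the yellow template on top, setting each down in light contact. I then squared the pile into the jig's corner and handed the job in at about 40 s. No verdict is reported, so the result below rests on my own checks.

- **Pressing:** wrist-force readings were about 20 N against the blue fence, about 18.5 N against the red end stop, and about 12 N in a last light press on the fence. Each push ended blocked at the stop.
- **Final position:** in the last wrist picture the template touches both stops with no visible gap. Its long side is within about 0.01 rad of the fence. No blank shows past the template's open edges, so all three look flush to about 1 mm. The fence-side edges of all three lined up to about 1 mm before the last lift. I corrected my estimate of the jig's position by 3 mm along x from that contact.
- **What went wrong:** the first push ran with the fingertips too high and slid over the first blank. That pushed the upper two plates about 33 mm, to the fence or within a few mm of it, on their own. I lowered the fingers and pushed again, which brought all three into line before the firm press.
- **Not checked:** I had used all 12 picture views by then, so later checks were numbers read from the images. I could not see the lower two plates at the end stop directly and inferred they were flush because nothing stuck out on the open side. I didn't re-measure the bystanders; no planned path came near them.

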